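# Load the carved block and ratchet it under the proof press

## Robot

A 6-joint arm with a two-finger parallel gripper is mounted at the origin on the work surface. World frame = base frame: x ahead of the robot, y to its left, z up, the work surface at z = 0. Lengths are in m, angles in rad, forces in N, time in s.
With the tool pointing down it reaches from about 0.35 to 0.975 m from the base axis. Payload 17.4 kg.
Tool frame: the origin (TCP) lies on the centre line of the jaws, within the pads' length; the fingertips stand 11 mm ahead of it and the grasp point (between the pads) lies 8 mm behind it; x points along the fingers, y is the direction in which the jaws open and shut, and the axes are right-handed (so a half turn about x gives the same grasp; the last joint's range is limited). The gripper opens to 85 mm and grips with 20 to 120 N. Pads are 22 mm wide; open, the fingers measure 114 mm over their backs; the gripper's body (76 mm by 85 mm) begins 54 mm behind the grasp point. The pads swing forward as they close: fully open they stand 13 mm farther back than shut.
Start: joints at [-1.3, 0.116, 1.442, -0, 1.584, -0.038], TCP at [0.205, -0.643, 0.242] pointing down, gripper open.
Joint ranges: [-2.83, 2.83], [-0.83, 2.19], [0.07, 2.5], [-1.14, 4.28], [0.01, 3], [-2.97, 2.97]. Speed limits (rad/s): [1.89, 1.89, 2.22, 3.14, 3.14, 3.14].

## Interface

Orientations are given as a unit quaternion [x, y, z, w].
In Python, from bench import bot, optics, nets gives the robot as it stands.
- The arm moves only by the shell command python3 -m crank 'ROWS' [FORCE]. ROWS is JSON, a list of rows, each a list of 7 numbers: the shift along the tool's x, y, z in m, then the turn, a rotation vector about the tool's x, y, z in degrees, then the opening, from 0 (shut) to 1 (fully open). In form: [[tx, ty, tz, ax, ay, az, gripper], ...]. A call has 1 to 8 rows; each row shifts and turns the pose as measured when the row begins, along the tool's axes as they then stand; what a row does not reach is not made up. A row lasts 1/8 s, in which the tool goes at most 62.5 mm and 10.7 degrees, less where a joint would pass 70% of its speed; a pose out of reach is approached as far as the arm can. A call with a gripper value outside its range is refused whole. The fingers move at their own pace and stop on an object; FORCE is the grip in N (left out, the last holds). Time passes only in rows, so rows that do not move let the fingers close. It gives the time, the measured TCP pose, the force and the opening at its end, in the units of the state.
- bot.sense(): the state, without advancing time (a new reading comes with each control period).
- optics.read_camera(name): name is "scene" or "top" or "wrist"; returns the picture (384x512x3 uint8, red, green, blue); there is no depth.
- optics.camera_info(name): a dict with "camera_matrix" (3x3 intrinsics, pixels), "rvec" (rotation vector, rad) and "tvec" (3), from world to camera coordinates, as OpenCV has them; the wrist camera has in their place "tool_from_camera" (4x4, takes a point from camera to tool coordinates, whose origin is the TCP and whose axes are the tool frame's). Camera axes: x right, y down, z forward; pixel columns grow to the right and rows downward; lengths in m; the calibration is good to about 2 mm. A picture is of the moment at which its call begins: read the wrist's pose just before it. camera_info takes no time and is no camera call.
- bot.close_job(): hands the job in, once; it reports no verdict.
Trained networks look in the newest picture that a camera, given by its name, has taken for a name from the list of things; names that differ only in an ending like _2 or _b are one class to them, and where a whole thing is asked for, a point or a joint stands for the part that bears it (a point fixed in the world has none). Each returns a list of dicts, best first, with "conf" (0 to 1); they miss things now and then, are a little off and sometimes report something else, mostly with a low value. They report only what shows in the picture. A call takes as long as a camera call. They do not tell look-alikes from the thing itself.
- nets.spot_in(camera, label): "position" ([column, row] in pixels, amid what is visible of it).
- nets.silhouettes(camera, label): "pixels" (384x512 bool, what is visible of it) and "position" ([column, row] in pixels, amid what is visible of it).
The state is a dict: "time_s": time; "q": joint angles; "joint_velocities": joint speeds; "joint_torque": joint torques, N m; "tcp_pos": TCP position; "orientation": TCP orientation; "contact_force": force on the tool from outside, world axes, zero at the start; "torque": the same for the moment, N m; "grip_width": opening from 0.0 (shut) to 1.0 (fully open).
Only numpy, scipy, OpenCV 4.12 (cv2) and the standard library are available. Lean on these libraries where they do the work, as an engineer would, in place of code of your own. Each camera call takes 0.05 s, during which the arm holds its last target.

## Task

Take the carved printing block out of the rack, lay it down flat on the drawing card with its dark carved face up and let go, then take it again across its width, set it flat in the press's tray, dark face still up, and let go. Then swing the red-handled ratchet lever all the way forward and all the way back, one notch of the tray per stroke, until the tray has gone fully home under the press head, and let go. Leave the other things on the desk where they are.

Things in the scene. Friction and masses are not known exactly. Their poses are not given: they have to be found in the camera images.
- block_c (a point): centre of the carved printing block: pale wood, 150 x 58 x 34 mm, about 0.2 kg, one 150 x 58 face a dark layer with pale square carvings. Axes: x out of the dark face, y along the 150 mm, z along the 58 mm. It starts in a dark wood rack on its 150 x 34 side, z up, dark face towards the robot, underside 10 mm above the desk, between ribs 16 mm tall near its two ends (55 mm from the middle)
- blank_c (a point): centre of a plain brown wooden blank of the same size and axes standing on edge in the rack's other slot, 96 mm from the block; not to be moved
- card: cream drawing card fixed flat on the desk, 170 (x) x 190 (y) x 3 mm, origin at the centre of its underside: the clear place on which to lay the block down
- press: grey-blue proof press, fixed; origin on the desk straight below the upright axis of lever and brass ratchet wheel. Base 120 mm wide (x), 30 mm high, y from -268 to +98 mm. Press head: a bridge 130 mm wide, y from -75 to +75 mm, underside 92 and top 112 mm above the desk; on it wheel and lever, up to 150 mm (the handle higher). The tray runs under the head along the press's +y
- tray_in (a point): centre of the inner floor of the aluminium tray (the press bed), axes as the press's; at first 165 mm to the -y side of the press axis, 44 mm above the desk. Inside 160 (y) x 66 (x) mm; walls 6 mm thick, 40 mm high above the floor. The long walls are open over their middle 64 mm, down to the floor, for the fingers. A block lying flat stays 6 mm below the rim; on edge it hits the head
- bed (a joint): travel of the tray in m along the press's +y: 0 at the start, about 0.041 per notch, 0.165 (four notches) fully home under the head, end stop at 0.187. It is stiff (about 15 N) and does not run back
- handle (a point): middle of the red upright round handle of the lever, 26 mm in diameter, 186 mm above the desk, straight part from 152 to 210 mm, top at 217 mm; 135 mm from the lever's axis. Its x axis points from the lever's axis outwards along the arm, z up
- lever (a joint): lever angle in rad, anticlockwise from above: 0 fully back, 0.85 fully forward (end stops). At 0 its arm points 126 degrees from the press's +x towards its +y. A forward swing from below 0.12 to above 0.80 is one notch; the pawl takes up the wheel at 0.12 to 0.25 (about 10 N at the handle). Going back it turns easily and the tray stays. It stays where it is left
- bottle_c (a point): centre of a white plastic bottle with orange cap, 48 mm diameter, 110 mm tall; bystander
- glue_c (a point): centre of a blue glue stick, 30 mm diameter, 98 mm tall, upright; bystander
- tape_c (a point): centre of a roll of paper tape, 90 mm outside, 24 mm high, lying flat; bystander
- cardbox_c (a point): centre of a small closed cardboard box, 90 x 70 x 50 mm; bystander
- tin_c (a point): centre of a low red jar with steel lid, 70 mm diameter, 45 mm tall; bystander
Mind the look-alikes: they are no part of the job. What is shaped like the part that bears block_c but turquoise is not meant.

How it is judged:
On the way, in this order (a step that is already met when the one before it is completed fails the run):
1. the carved block has been laid flat on the drawing card, dark face up, and let go (x of block_c in the frame of card between -0.09 and 0.09 m and y of block_c in the frame of card between -0.095 and 0.095 m and z of block_c in the frame of card below 0.028 m and angle between block_c's own x axis and vertical below 0.12 rad and contact force between the fingers and block below 0.3 N), for 0.1 s.
2. the carved block lies flat in the tray, dark face up, below the rim and released, before the tray is fed (x of block_c in the frame of tray_in between -0.008 and 0.008 m and y of block_c in the frame of tray_in between -0.01 and 0.01 m and z of block_c in the frame of tray_in between 0.012 and 0.022 m and angle between block_c's own x axis and vertical below 0.12 rad and value of joint bed below 0.015 m and contact force between the fingers and block below 0.3 N), for 0.2 s.
3. a forward stroke of the lever has fed the tray by notch 1 (value of joint bed between 0.0312 and 0.0592 m and value of joint lever above 0.6 rad), for 0.02 s.
4. the lever is swung back, the tray staying (value of joint bed above 0.0312 m and value of joint lever below 0.3 rad), for 0.02 s.
5. a forward stroke of the lever has fed the tray by notch 2 (value of joint bed between 0.0725 and 0.1005 m and value of joint lever above 0.6 rad), for 0.02 s.
6. the lever is swung back, the tray staying (value of joint bed above 0.0725 m and value of joint lever below 0.3 rad), for 0.02 s.
7. a forward stroke of the lever has fed the tray by notch 3 (value of joint bed between 0.1138 and 0.1417 m and value of joint lever above 0.6 rad), for 0.02 s.
8. the lever is swung back, the tray staying (value of joint bed above 0.1138 m and value of joint lever below 0.3 rad), for 0.02 s.
9. a forward stroke of the lever has fed the tray by notch 4 (value of joint bed between 0.155 and 0.183 m and value of joint lever above 0.6 rad), for 0.02 s.
At the end, for the whole second after the job is handed in: The tray is fully home (bed at 0.155 m or more); the carved block lies in it flat (within 0.12 rad), dark face up, its centre within 8 mm across and 10 mm along of the tray's middle and 12 to 22 mm above its floor, at rest; the fingers touch nothing (x of block_c in the frame of tray_in between -0.008 and 0.008 m and y of block_c in the frame of tray_in between -0.01 and 0.01 m and z of block_c in the frame of tray_in between 0.012 and 0.022 m and angle between block_c's own x axis and vertical below 0.12 rad and value of joint bed above 0.155 m and linear speed of block below 0.02 m/s and contact force between the fingers and anything else below 0.3 N).
It fails at once if a bystander (blank, bottle, glue stick, tape, cardboard box or jar) is moved by more than 30 mm (distance of any of blank_c, bottle_c, glue_c, tape_c, cardbox_c, tin_c from where it was at the start of the episode above 0.03 m).
It also fails if it takes over 72 s, if anything falls off the work surface, if the arm or the gripper's body presses on something with over 40 N, if the wrist force passes 120 N, or if a joint passes its speed limit or range.

## Working session

There is one attempt and no reset: what is moved stays moved. The work goes in short steps, Python scripts to look and compute and a shell command to move; the robot and the scene stay as the last step left them, time stands still between calls to the robot, and variables do not carry over. Pictures are saved under pics/ and viewed, and the job is handed in when it is done.

```bash
ls; mkdir -p pics; python3 - <<'E'
from bench import bot, optics, nets
import cv2
s=bot.sense(); print(s)
for c in ["scene","top","wrist"]:
    im=optics.read_camera(c); cv2.imwrite(f"pics/{c}0.png",cv2.resize(im[:,:,::-1],(800,600),interpolation=cv2.INTER_CUBIC))
    print(c,optics.camera_info(c))
E
```

```text
pics
{'time_s': 0.0, 'q': array([-1.29981648e+00,  1.16494461e-01,  1.44227187e+00,  2.26102113e-06,
        1.58399008e+00, -3.78014094e-02]), 'joint_velocities': array([ 0.0002071 ,  0.00012533, -0.00131387, -0.00165003, -0.00040616,
       -0.0001843 ]), 'joint_torque': array([ 3.35610268e-03, -7.31985426e+01, -6.32491136e+01,  7.40827568e-05,
        6.05823967e-03,  2.33326301e-05]), 'tcp_pos': array([ 0.20507488, -0.64290821,  0.24155235]), 'orientation': array([-0.69864886, -0.10914621,  0.69874299, -0.10832871]), 'contact_force': array([-0.37080667,  0.54857215, -0.11706064]), 'torque': array([-0.0325748 ,  0.01462189,  0.01647969]), 'grip_width': 1.000908350982683}
scene {'camera_matrix': array([[364.35601577,   0.        , 251.51225741],
       [  0.        , 364.35601577, 192.26047399],
       [  0.        ,   0.        ,   1.        ]]), 'rvec': array([ 0.98157529,  2.53073273, -0.96485285]), 'tvec': array([ 0.37599585, -0.17238867,  1.46759122])}
top {'camera_matrix': array([[402.8040619 ,   0.        , 255.99663626],
       [  0.        , 402.8040619 , 193.0011671 ],
       [  0.        ,   0.        ,   1.        ]]), 'rvec': array([ 2.13693257, -2.14098681,  0.19284288]), 'tvec': array([-0.01199689,  0.51804789,  1.30559388])}
wrist {'camera_matrix': array([[274.42923282,   0.        , 255.99708503],
       [  0.        , 274.42923282, 189.65259842],
       [  0.        ,   0.        ,   1.        ]]), 'tool_from_camera': array([[-1.59272612e-03, -3.20362741e-01,  9.47293607e-01,
        -1.31754287e-01],
       [ 9.99998721e-01, -3.74285515e-04,  1.55476290e-03,
        -7.02692186e-05],
       [-1.43529826e-04,  9.47294872e-01,  3.20362927e-01,
        -8.21731971e-02],
       [ 0.00000000e+00,  0.00000000e+00,  0.00000000e+00,
         1.00000000e+00]])}
```

View pics/scene0.png

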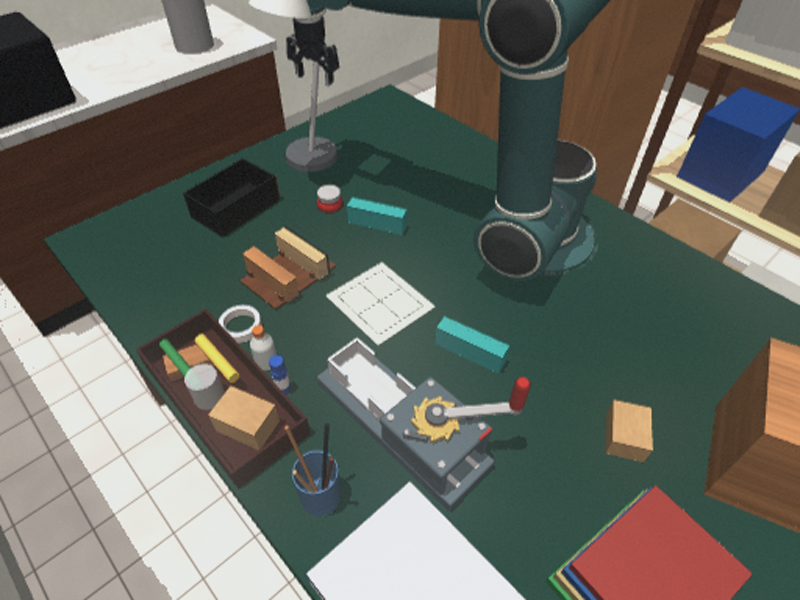

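View pics/top0.png

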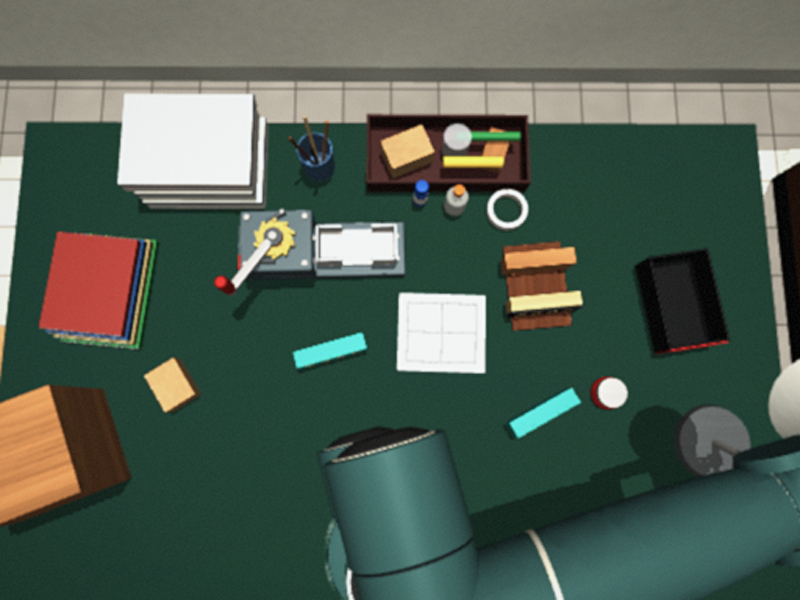

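View pics/wrist0.png

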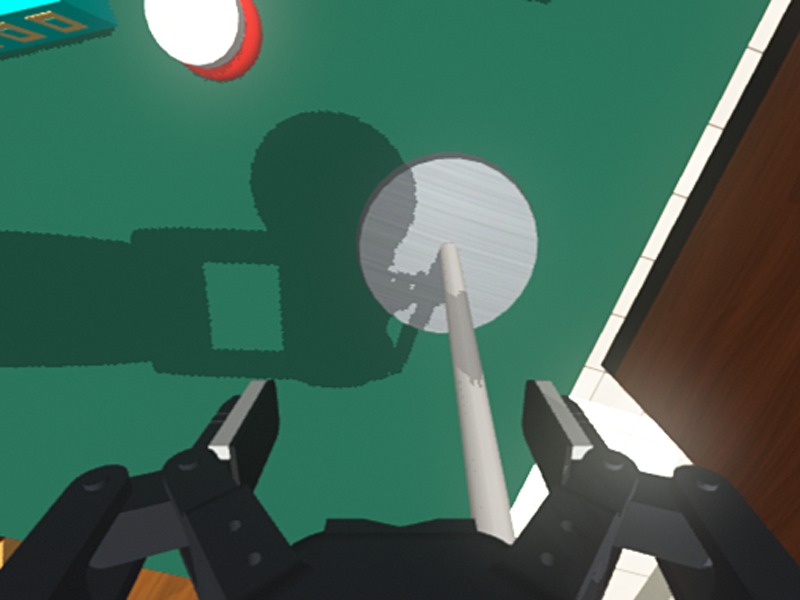

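The pale block is at about (545,302) in the top view, with the brown blank behind it at (540,258). The look-alikes are the turquoise blocks at (330,350) and (545,412), the small wood block at (172,385), and the items in the tray box at (405,150) and (495,140). By the description I choose (545,302) and will check it in a close crop.

```bash
cat > h.py <<'E'
import numpy as np, cv2
from scipy.spatial.transform import Rotation as R
from bench import bot, optics, nets
def cam(c,s=None):
    i=optics.camera_info(c); K=i["camera_matrix"]
    if c=="wrist":
        s=s or bot.sense(); T=np.eye(4); T[:3,:3]=R.from_quat(s["orientation"]).as_matrix(); T[:3,3]=s["tcp_pos"]
        W=T@i["tool_from_camera"]; V=np.linalg.inv(W); return K,V[:3,:3],V[:3,3]
    return K,cv2.Rodrigues(i["rvec"])[0],i["tvec"]
def proj(C,P):
    K,Rm,t=C; p=(np.atleast_2d(P)@Rm.T+t)@K.T; return p[:,:2]/p[:,2:]
def ray(C,uv,z):
    K,Rm,t=C; uv=np.atleast_2d(uv); d=np.c_[uv,np.ones(len(uv))]@np.linalg.inv(K).T@Rm; o=-Rm.T@t
    return o+d*((z-o[2])/d[:,2])[:,None]
def tool():
    s=bot.sense(); M=R.from_quat(s["orientation"]).as_matrix(); return s,s["tcp_pos"],M
def show(c,name,box=None,sc=None,pts=None,C=None):
    im=optics.read_camera(c)[:,:,::-1].copy()
    if box is None: box=(0,0,512,384)
    x0,y0,x1,y1=box; sc=sc or min(800/(x1-x0),600/(y1-y0))
    o=cv2.resize(im[y0:y1,x0:x1],None,fx=sc,fy=sc,interpolation=cv2.INTER_CUBIC)
    if pts is not None:
        for p in proj(C or cam(c),pts): cv2.circle(o,tuple(int(v) for v in (p+.5-[x0,y0])*sc),3,(0,0,255),1)
    cv2.imwrite(f"pics/{name}.png",o); return im
def mv(target_p,target_M=None):
    """rows needed: shift in tool axes, rotvec deg"""
    s,p,M=tool(); d=M.T@(np.array(target_p)-p); r=R.from_matrix(M.T@target_M).as_rotvec(degrees=True) if target_M is not None else np.zeros(3)
    return d,r
E
python3 - <<'E'
from h import *
show("top","t1",(230,130,400,250))
show("top","t2",(130,120,330,250))
show("scene","s1",(130,110,300,230))
C=cam("top")
z={"block_c":.068,"blank_c":.068,"card":.003,"press":.1,"tray_in":.06,"handle":.2,"bottle_c":.1,"glue_c":.09,"tape_c":.024,"cardbox_c":.05,"tin_c":.045,"lever":.15}
for l in z:
    for d in nets.spot_in("top",l)[:4]: print(l,round(d["conf"],2),np.round(d["position"],1),ray(C,d["position"],z[l])[0].round(3))
E
```

```text
block_c 0.84 [343.5 193.2] [ 0.513 -0.301  0.068]
block_c 0.83 [208.5 226. ] [0.406 0.141 0.068]
block_c 0.62 [346.7 264.6] [ 0.281 -0.302  0.068]
blank_c 0.7 [341.6 167.4] [ 0.6   -0.298  0.068]
blank_c 0.54 [344.3 192.3] [ 0.516 -0.304  0.068]
card 0.7 [280.4 209.1] [ 0.469 -0.097  0.003]
press 0.84 [200.9 158.7] [0.622 0.166 0.1  ]
tray_in 0.91 [231.2 156.7] [0.639 0.07  0.06 ]
handle 0.61 [161.4 170.4] [0.56 0.27 0.2 ]
bottle_c 0.75 [293.1 127.3] [ 0.728 -0.135  0.1  ]
bottle_c 0.69 [344.5 167.1] [ 0.594 -0.3    0.1  ]
bottle_c 0.62 [198.2 159.7] [0.618 0.175 0.1  ]
glue_c 0.46 [269.5 123.5] [ 0.745 -0.058  0.09 ]
tape_c 0.54 [328.1 125.4] [ 0.762 -0.267  0.024]
cardbox_c 0.71 [111.7 249.7] [0.331 0.456 0.05 ]
tin_c 0.75 [388.  250.9] [ 0.325 -0.445  0.045]
lever 0.96 [163.  168.4] [0.578 0.277 0.15 ]
```

View pics/t1.png

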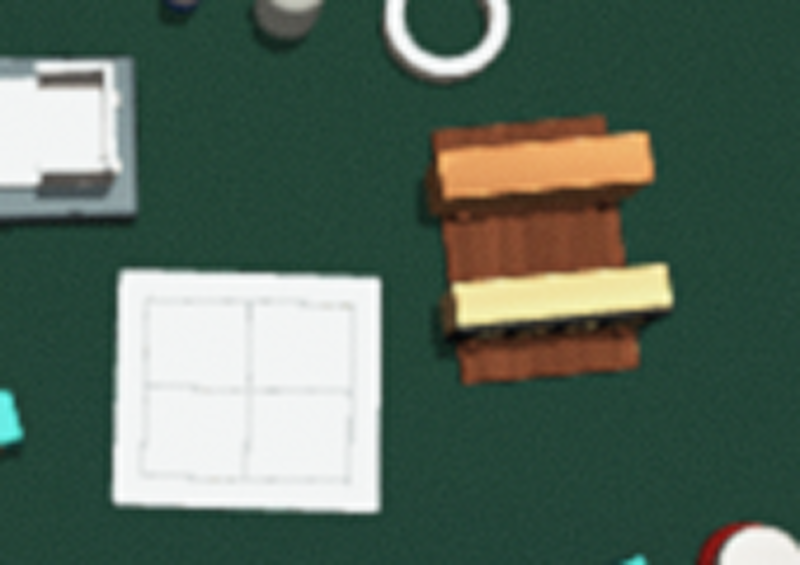

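View pics/t2.png

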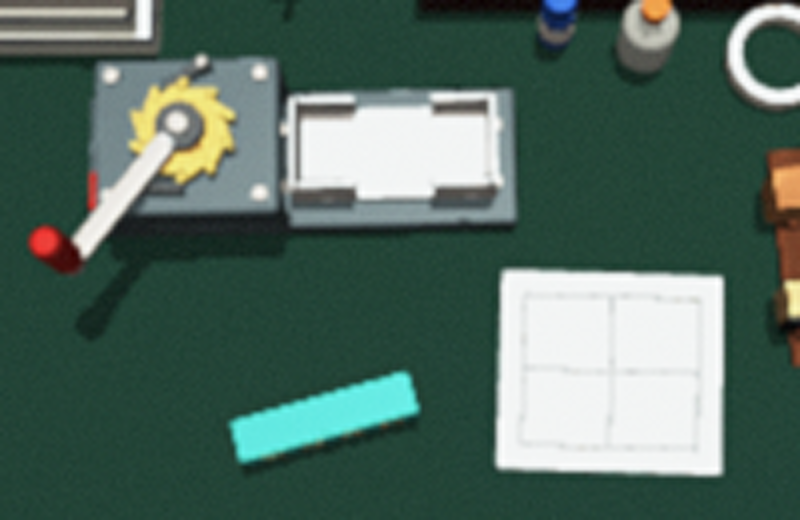

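View pics/s1.png

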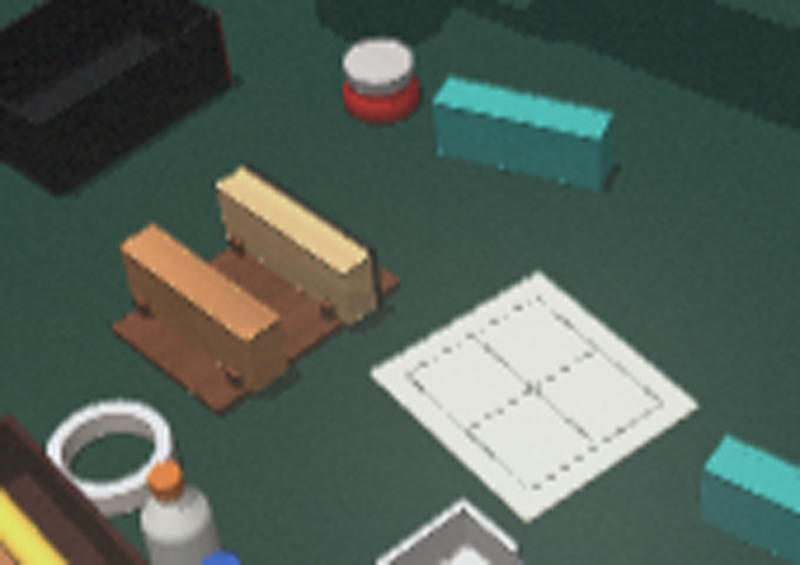

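```bash
python3 - <<'E'
from h import *
C=cam("top")
def f(n,pts,sc,o,z):
    P=ray(C,np.array(pts)/sc+o-0.5*0,z); print(n,P[:,:2].round(3).tolist(),"mean",P.mean(0).round(4),"edges",np.linalg.norm(np.roll(P,-1,0)-P,axis=1).round(3), "ang",[round(float(np.degrees(np.arctan2(*(P[i]-P[j])[[1,0]]))),1) for i,j in((0,1),(1,2),(3,2),(0,3))])
a=800/170
f("block",[(452,283),(668,263),(672,305),(457,326)],a,(230,130),.068)
f("blank",[(438,150),(651,132),(654,181),(443,199)],a,(230,130),.068)
f("card",[(120,270),(381,279),(379,512),(113,503)],a,(230,130),.003)
f("head",[(95,58),(280,58),(278,213),(90,213)],4,(130,120),.112)
f("tray",[(287,90),(500,92),(498,205),(287,203)],4,(130,120),.084)
f("baseend",[(515,88),(515,222)],4,(130,120),.03)
f("hub",[(178,122)],4,(130,120),.15)
f("handletop",[(46,242)],4,(130,120),.215)
E
```

```text
block [[0.523, -0.244], [0.537, -0.397], [0.507, -0.398], [0.493, -0.246]] mean [ 0.5152 -0.3212  0.068 ] edges [0.153 0.03  0.152 0.031] ang [95.3, 2.4, 95.6, 4.7]
blank [[0.619, -0.237], [0.632, -0.389], [0.597, -0.39], [0.584, -0.239]] mean [ 0.6079 -0.3138  0.068 ] edges [0.153 0.036 0.151 0.036] ang [94.9, 0.6, 94.9, 3.9]
card [[0.545, -0.012], [0.538, -0.204], [0.367, -0.198], [0.374, -0.006]] mean [ 0.4559 -0.105   0.003 ] edges [0.192 0.171 0.192 0.171] ang [87.9, -2.0, 87.9, -1.8]
head [[0.699, 0.319], [0.7, 0.169], [0.571, 0.168], [0.571, 0.318]] mean [0.6351 0.2439 0.112 ] edges [0.15  0.129 0.15  0.129] ang [90.0, 0.5, 90.0, 0.5]
tray [[0.681, 0.167], [0.679, -0.01], [0.584, -0.008], [0.585, 0.165]] mean [0.6323 0.0786 0.084 ] edges [0.176 0.096 0.173 0.096] ang [89.5, -1.1, 89.4, 1.1]Traceback (most recent call last):
  File "<stdin>", line 11, in <module>
  File "<stdin>", line 4, in f
IndexError: index 2 is out of bounds for axis 0 with size 2
```

```bash
python3 - <<'E'
from h import *
show("scene","s2",(130,0,260,110))
show("wrist","w2",(230,150,420,384))
s,p,M=tool(); print(M.round(2))
Cw=cam("wrist");Cs=cam("scene");
# lamp base via top
Ct=cam("top"); print(ray(Ct,np.array([[700,440]])*.64,.02), proj(Ct,[p]), proj(Cs,[p]))
# pole candidates: wrist pixel ray pts at heights, projected in scene
for uv in [(448*.64,245*.64),(470*.64,400*.64),(492*.64,530*.64)]:
    for z in (.02,.1,.2,.3):
        P=ray(Cw,[uv],z); print(np.round(uv),z,P.round(3),(proj(Cs,P)/.64).round())
print(ray(Ct,[[161.4-12,170.4+4]],.215))
print("handletop",ray(Ct,np.array([[46,242]])/4+[130,120],.215),"hub",ray(Ct,np.array([[178,122]])/4+[130,120],.15))
E
```

```text
[[-0.    0.3  -0.95]
 [ 0.   -0.95 -0.3 ]
 [-1.   -0.    0.  ]]
[[ 0.224502   -0.64695308  0.02      ]] [[486.06871841 292.80341958]] [[201.114875    51.02814019]]
[287. 157.] 0.02 [[ 0.225 -0.679  0.02 ]] [[309. 149.]]
[287. 157.] 0.1 [[ 0.238 -0.666  0.1  ]] [[305. 129.]]
[287. 157.] 0.2 [[ 0.255 -0.648  0.2  ]] [[300. 100.]]
[287. 157.] 0.3 [[ 0.271 -0.631  0.3  ]] [[294.  68.]]
[301. 256.] 0.02 [[ 0.091 -0.75   0.02 ]] [[330. 123.]]
[301. 256.] 0.1 [[ 0.134 -0.72   0.1  ]] [[322. 108.]]
[301. 256.] 0.2 [[ 0.189 -0.683  0.2  ]] [[312.  87.]]
[301. 256.] 0.3 [[ 0.243 -0.646  0.3  ]] [[299.  63.]]
[315. 339.] 0.02 [[-0.052 -0.829  0.02 ]] [[349.  98.]]
[315. 339.] 0.1 [[ 0.024 -0.781  0.1  ]] [[339.  88.]]
[315. 339.] 0.2 [[ 0.119 -0.722  0.2  ]] [[323.  74.]]
[315. 339.] 0.3 [[ 0.213 -0.662  0.3  ]] [[305.  57.]]
[[0.54456394 0.30152868 0.215     ]]
handletop [[0.52633628 0.32380654 0.215     ]] hub [[0.63518633 0.243084   0.15      ]]
```

View pics/s2.png

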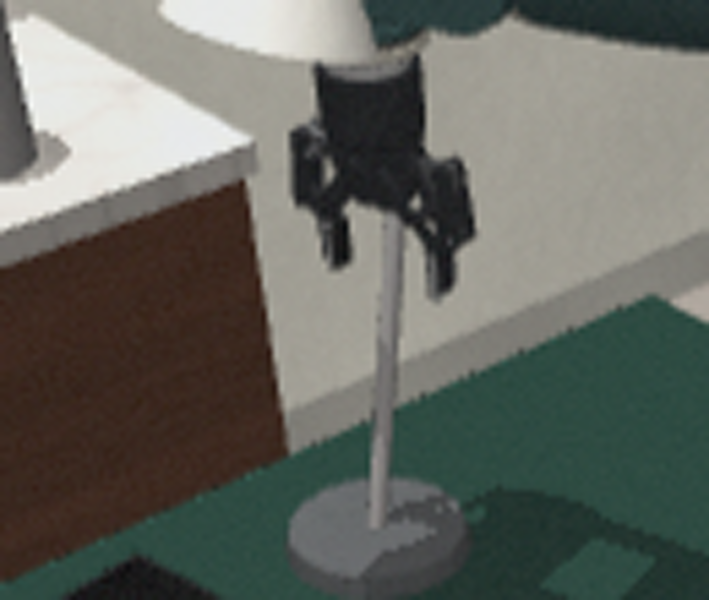

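View pics/w2.png

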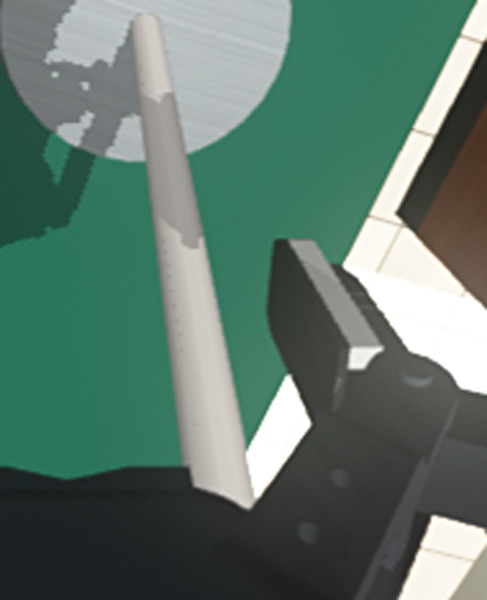

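```bash
python3 - <<'E'
from h import *
im=show("top","t3",(400,180,512,330))
Ct=cam("top");Cs=cam("scene")
print(-Ct[1].T@Ct[2],-Cs[1].T@Cs[2])
for uv in [(493,256),(505,232),(505,275)]:
  for z in (.3,.4,.45,.5,.6,.7):
    P=ray(Ct,[uv],z); print(uv,P.round(3),proj(Cs,P).round())
E
```

```text
[0.29224354 0.00301785 1.37392778] [1.02574174 0.56133212 0.97860864]
(493, 256) [[ 0.304 -0.638  0.3  ]] [[180.  46.]]
(493, 256) [[ 0.303 -0.578  0.4  ]] [[186.  25.]]
(493, 256) [[ 0.303 -0.549  0.45 ]] [[189.  13.]]
(493, 256) [[ 0.302 -0.519  0.5  ]] [[193.   0.]]
(493, 256) [[ 0.301 -0.459  0.6  ]] [[201. -29.]]
(493, 256) [[ 0.3   -0.399  0.7  ]] [[210. -64.]]
(505, 232) [[ 0.368 -0.677  0.3  ]] [[161.  47.]]
(505, 232) [[ 0.361 -0.614  0.4  ]] [[167.  26.]]
(505, 232) [[ 0.357 -0.582  0.45 ]] [[170.  14.]]
(505, 232) [[ 0.354 -0.55   0.5  ]] [[174.   1.]]
(505, 232) [[ 0.347 -0.487  0.6  ]] [[183. -28.]]
(505, 232) [[ 0.34  -0.424  0.7  ]] [[194. -63.]]
(505, 275) [[ 0.255 -0.665  0.3  ]] [[186.  39.]]
(505, 275) [[ 0.258 -0.603  0.4  ]] [[192.  19.]]
(505, 275) [[ 0.26  -0.572  0.45 ]] [[195.   8.]]
(505, 275) [[ 0.262 -0.54   0.5  ]] [[198.  -5.]]
(505, 275) [[ 0.265 -0.478  0.6  ]] [[206. -33.]]
(505, 275) [[ 0.269 -0.416  0.7  ]] [[215. -67.]]
```

View pics/t3.png

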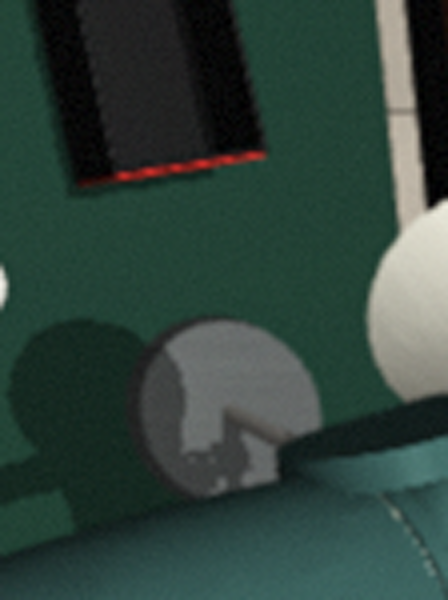

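```bash
python3 -m crank '[[0,-0.05,0,0,0,0,1],[0,-0.05,0,0,0,0,1],[0,-0.05,0,0,0,0,1],[0,-0.05,0,0,0,0,1]]'
cat >> h.py <<'E'
def plan(p,yaw=None,n=8,yaws=None):
    """print n rows to straight-line to p, tool down with jaw y at yaw deg"""
    s,p0,M=tool(); p=np.array(p,float)
    if yaw is None: yaw=np.degrees(np.arctan2(M[1,1],M[0,1]))
    c,sn=np.cos(np.radians(yaw)),np.sin(np.radians(yaw))
    y=np.array([c,sn,0]);x=np.array([0,0,-1.]);G=np.c_[x,y,np.cross(x,y)]
    rv=R.from_matrix(M.T@G).as_rotvec()
    cur=M;out=[]
    for i in range(n):
        r=rv/n; out.append([*(cur.T@((p-p0)/n)).round(4),*np.degrees(r).round(1)]); cur=cur@R.from_rotvec(r).as_matrix()
    for o in out: print([float(v) for v in o])
    print("dist/row",np.linalg.norm(p-p0)/n)
E
python3 -c "
from h import *
s,p,M=tool();print(p,s['q'],s['contact_force'])
plan([.513,-.321,.20],5.2,9)"
```

```text
time_s: 1.55
tcp_pos: [0.1432, -0.4491, 0.2402]
orientation: [-0.699, -0.11, 0.699, -0.108]
contact_force: [1.1, -0.5, 0.4]
grip_width: 1.002
[ 0.14324984 -0.44914522  0.24016267] [-1.31615457e+00 -3.36634743e-01  1.86118423e+00 -3.07856481e-05
  1.61994547e+00 -5.42329568e-02] [ 1.06730062 -0.49698448  0.41158897]
[0.0045, -0.0011, -0.0435, -8.6, -0.0, 0.0]
[0.0045, 0.0055, -0.0431, -8.6, -0.0, 0.0]
[0.0045, 0.0119, -0.0418, -8.6, -0.0, 0.0]
[0.0044, 0.018, -0.0396, -8.6, -0.0, 0.0]
[0.0044, 0.0237, -0.0365, -8.6, -0.0, 0.0]
[0.0044, 0.0289, -0.0325, -8.6, -0.0, 0.0]
[0.0044, 0.0334, -0.0278, -8.6, -0.0, 0.0]
[0.0044, 0.0372, -0.0225, -8.6, -0.0, 0.0]
[0.0045, 0.0402, -0.0167, -8.6, -0.0, 0.0]
dist/row 0.04370911444279867
```

```bash
python3 -m crank '[[0.004,-0.001,-0.0435,-8.6,0,0,1],[0.004,0.0055,-0.043,-8.6,0,0,1],[0.004,0.012,-0.042,-8.6,0,0,1],[0.004,0.018,-0.04,-8.6,0,0,1],[0.004,0.024,-0.0365,-8.6,0,0,1],[0.004,0.029,-0.0325,-8.6,0,0,1],[0.004,0.0335,-0.028,-8.6,0,0,1],[0.004,0.037,-0.0225,-8.6,0,0,1]]'
python3 - <<'E'
from h import *
plan([.513,-.321,.20],5.2,3)
E
```

```text
time_s: 2.55
tcp_pos: [0.4781, -0.3253, 0.2109]
orientation: [-0.506, -0.491, 0.507, -0.495]
contact_force: [0.0, -0.2, 0.3]
grip_width: 1.005
[0.0037, 0.0116, -0.0018, -2.3, 0.1, -0.1]
[0.0037, 0.0116, -0.0013, -2.3, 0.1, -0.1]
[0.0037, 0.0117, -0.0008, -2.3, 0.1, -0.1]
dist/row 0.012269299226952904
```

```bash
python3 -m crank '[[0.004,0.0116,-0.0018,-2.3,0,0,1],[0.004,0.0116,-0.0013,-2.3,0,0,1],[0.004,0.0117,-0.001,-2.3,0,0,1],[0,0,0,0,0,0,1]]'
python3 - <<'E'
from h import *
s=bot.sense(); c=np.radians(5.2); u=np.array([np.cos(c),np.sin(c),0]);v=np.array([-u[1],u[0],0])
b=np.array([.5138,-.321,.068])
pts=[b+a*u*.017+e*v*.075 for a in(-1,1) for e in (-1,1)]
C=cam("wrist",s); im=show("wrist","w3",pts=pts,C=C)
s,p,M=tool();print(p,M[:,1],proj(C,pts)/.64)
plan(p+0,5.2,1)
E
```

```text
time_s: 3.05
tcp_pos: [0.5153, -0.3201, 0.1978]
orientation: [0.474, 0.523, -0.475, 0.526]
contact_force: [-0.7, -0.3, -0.4]
grip_width: 0.999
[ 0.51502959 -0.32021689  0.19811977] [0.99513535 0.09849973 0.00185542] [[372.34592947 389.27467968]
 [369.2030825  164.00982457]
 [421.15125266 389.60308531]
 [427.57531574 164.54604059]]
[0.0, 0.0, 0.0, 0.5, 0.3, -0.1]
dist/row 0.0
```

View pics/w3.png

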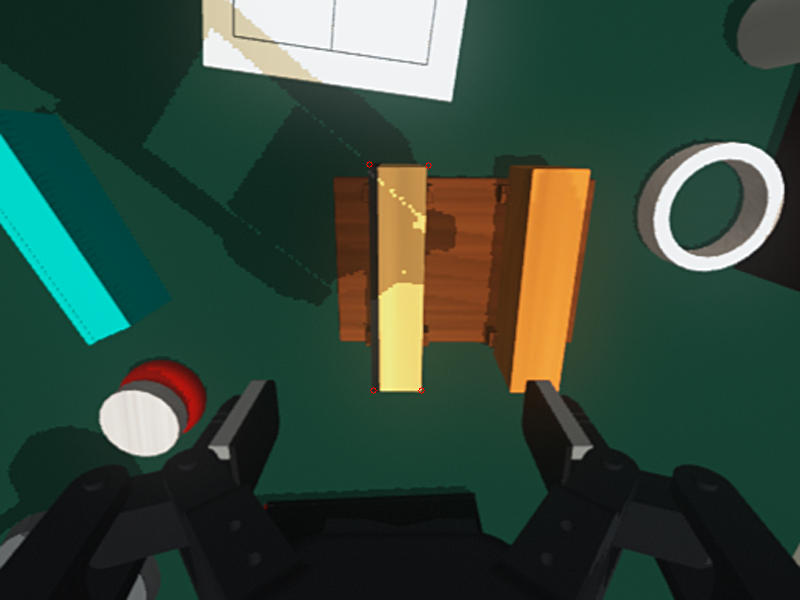

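```bash
python3 -m crank '[[0.05,-0.001,0,0.5,0.3,0,1],[0.05,0,0,0,0,0,1],[0.04,0,0,0,0,0,1],[0.014,0,0,0,0,0,1],[0,0,0,0,0,0,0],[0,0,0,0,0,0,0],[0,0,0,0,0,0,0],[0,0,0,0,0,0,0]]' 50
python3 - <<'E'
from h import *
show("wrist","w4"); s,p,M=tool(); print(p,M.round(3))
E
```

```text
time_s: 4.1
tcp_pos: [0.5147, -0.3245, 0.0485]
orientation: [0.48, 0.516, -0.478, 0.525]
contact_force: [0.2, 0.3, -1.8]
grip_width: 0.39
[ 0.51466996 -0.32444034  0.04842981] [[ 0.011  0.997  0.083]
 [-0.006  0.083 -0.997]
 [-1.     0.01   0.007]]
```

View pics/w4.png

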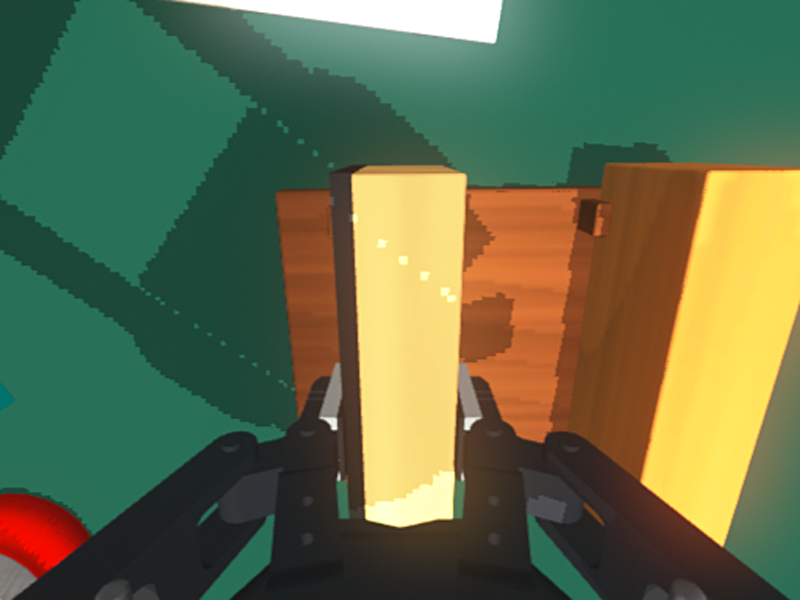

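```bash
python3 -m crank '[[-0.05,0,0,0,0,0,0],[-0.05,0,0,0,0,0,0],[-0.01,-0.02,-0.04,0,0,0,0],[0,-0.03,-0.05,0,0,0,0],[0,-0.03,-0.05,0,0,0,0],[0,0,-0.05,0,0,0,0],[0,0,0,0,0,0,0]]'
python3 - <<'E'
from h import *
plan([.413,-.105,.06],0,4)
E
```

```text
time_s: 5.03
tcp_pos: [0.4147, -0.136, 0.1604]
orientation: [0.481, 0.515, -0.478, 0.525]
contact_force: [-0.4, -0.3, -1.5]
grip_width: 0.394
[0.025, -0.0001, -0.0079, 1.2, 0.1, -0.2]
[0.0251, -0.0002, -0.0079, 1.2, 0.1, -0.2]
[0.0251, -0.0003, -0.0079, 1.2, 0.1, -0.2]
[0.0251, -0.0003, -0.0078, 1.2, 0.1, -0.2]
dist/row 0.026270499963450177
```

```bash
python3 -m crank '[[0.025,0,-0.008,1.2,0.1,-0.2,0],[0.025,0,-0.008,1.2,0.1,-0.2,0],[0.025,0,-0.008,1.2,0.1,-0.2,0],[0.025,0,-0.008,1.2,0.1,-0.2,0],[0.008,0,0,0,0,0,0],[0.005,0,0,0,0,0,0],[0,0,0,0,0,0,0]]'
python3 - <<'E'
from h import *
show("scene","s3",(170,110,300,230)); s,p,M=tool(); print(p,M.round(3))
E
```

```text
time_s: 5.9
tcp_pos: [0.4154, -0.1068, 0.0464]
orientation: [-0.501, -0.498, 0.501, -0.5]
contact_force: [0.2, -0.1, -2.3]
grip_width: 0.395
[ 0.41557186 -0.10681395  0.04677559] [[ 0.002  1.    -0.004]
 [-0.002 -0.004 -1.   ]
 [-1.     0.002  0.002]]
```

View pics/s3.png

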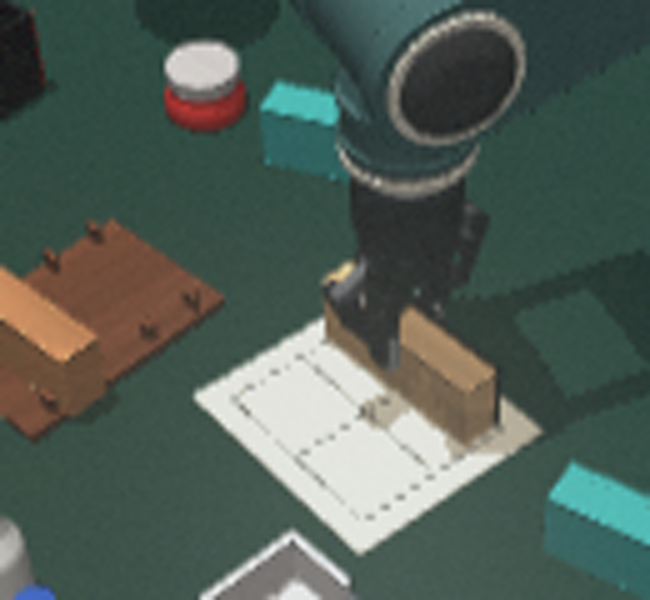

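```bash
python3 -m crank '[[0.003,0,0,0,0,0,0],[0.003,0,0,0,0,0,0],[0,0,0,0,0,0,0]]'; python3 -m crank '[[0.001,0,0,0,0,0,0],[0.001,0,0,0,0,0,0],[0,0,0,0,0,0,0]]'
```

```text
time_s: 6.32
tcp_pos: [0.4162, -0.1073, 0.0417]
orientation: [0.501, 0.497, -0.501, 0.501]
contact_force: [-1.0, -0.1, -2.4]
grip_width: 0.393
time_s: 6.7
tcp_pos: [0.4164, -0.1073, 0.0407]
orientation: [0.501, 0.497, -0.501, 0.501]
contact_force: [-0.1, 0.8, -2.4]
grip_width: 0.392
```

```bash
python3 -m crank '[[0.002,0,0,0,0,0,0],[0.001,0,0,0,0,0,0],[0,0,0,0,0,0,0]]'; python3 - <<'E'
from h import *
show("scene","s4",(200,150,280,210))
E
```

```text
time_s: 7.08
tcp_pos: [0.4168, -0.1073, 0.0407]
orientation: [0.501, 0.497, -0.501, 0.501]
contact_force: [1.3, 0.3, -2.9]
grip_width: 0.39
```

View pics/s4.png

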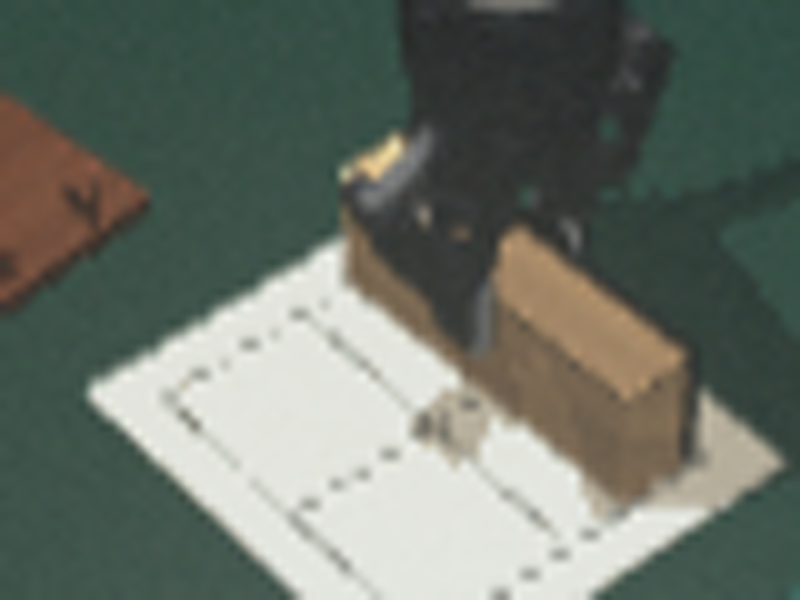

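```bash
python3 -m crank '[[0.004,0,0,0,0,0,0],[0,0,0,0,0,0,0]]'; python3 - <<'E'
from h import *
s=bot.sense(); print(s["contact_force"],s["tcp_pos"])
E
```

```text
time_s: 7.38
tcp_pos: [0.4176, -0.1075, 0.041]
orientation: [0.501, 0.497, -0.5, 0.501]
contact_force: [-0.1, -0.3, -1.9]
grip_width: 0.389
[-0.08316979 -0.25499762 -1.86675517] [ 0.41763001 -0.10747503  0.04099156]
```

```bash
python3 -m crank '[[0,0,0,0,0,0,0.6],[0,0,0,0,0,0,1],[0,0,0,0,0,0,1],[0,0,0,0,0,0,1],[-0.04,0,0,0,0,0,1],[-0.05,0,0,0,0,0,1],[0,0,0,0,0,0,1]]'; python3 - <<'E'
from h import *
show("scene","s5",(200,130,280,190)); show("wrist","w5"); print(tool()[1])
E
```

```text
time_s: 8.25
tcp_pos: [0.4167, -0.107, 0.132]
orientation: [0.501, 0.498, -0.501, 0.5]
contact_force: [-0.2, 0.5, 0.1]
grip_width: 0.999
[ 0.41538846 -0.10663162  0.12833297]
```

View pics/s5.png

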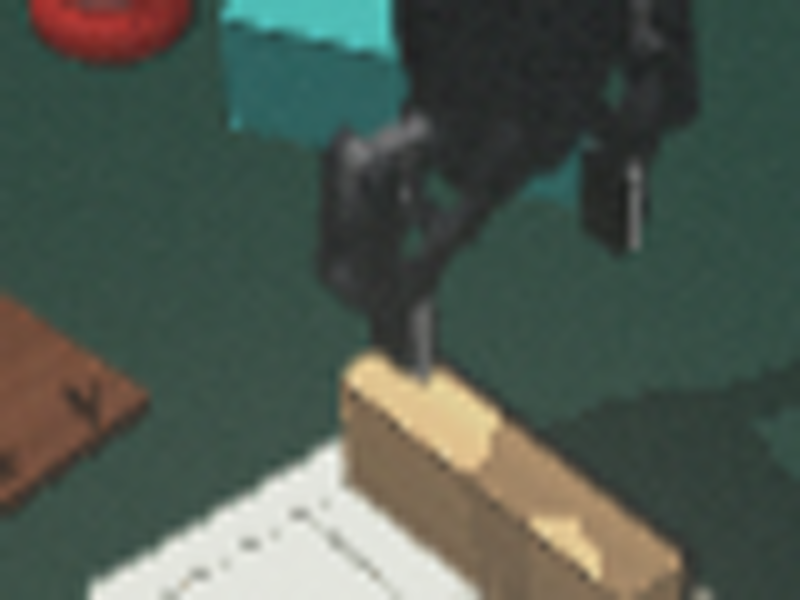

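View pics/w5.png

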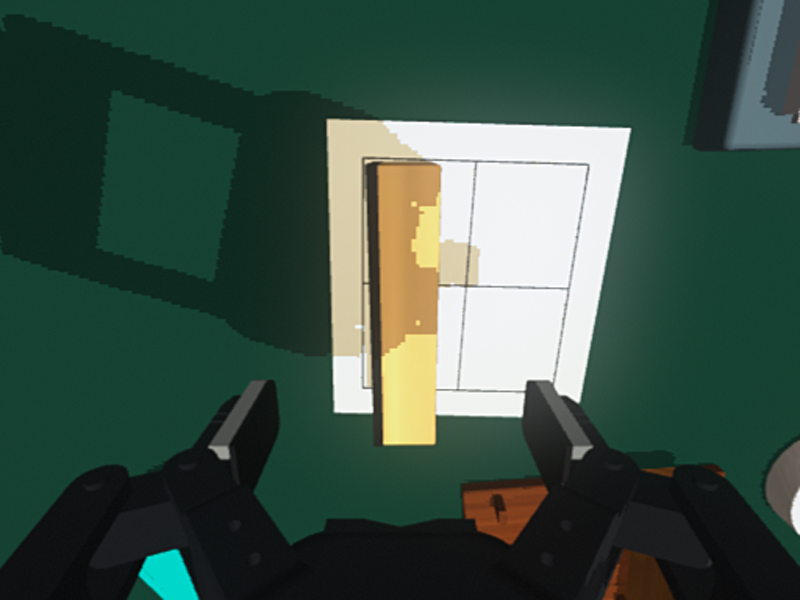

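```bash
python3 -m crank '[[0,-0.025,0,0,0,0,0],[0,-0.025,0,0,0,0,0],[0,0,0,0,0,0,0],[0,0,0,0,0,0,0],[0,0,0,0,0,0,0],[0.035,0,0,0,0,0,0],[0.035,0,0,0,0,0,0],[0,0,0,0,0,0,0]]'; python3 - <<'E'
from h import *
show("wrist","w6"); print(tool()[1])
E
```

```text
time_s: 9.35
tcp_pos: [0.3636, -0.1056, 0.0509]
orientation: [-0.499, -0.503, 0.503, -0.496]
contact_force: [0.4, 0.5, 0.6]
grip_width: -0.003
[ 0.36438946 -0.1058963   0.05254786]
```

View pics/w6.png

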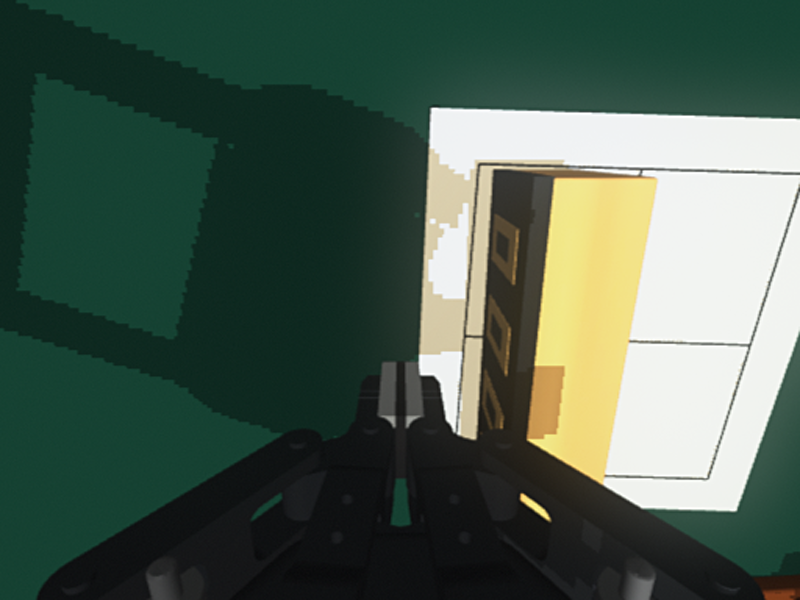

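```bash
python3 -m crank '[[-0.005,0.01,0,0,0,0,0],[0,0.01,0,0,0,0,0],[0,0.01,0,0,0,0,0],[0,0.008,0,0,0,0,0],[0,0.008,0,0,0,0,0],[0,0,0,0,0,0,0]]'; python3 - <<'E'
from h import *
show("wrist","w7"); show("scene","s7",(180,110,300,210)); print(tool()[1])
E
```

```text
time_s: 10.15
tcp_pos: [0.4163, -0.1065, 0.0617]
orientation: [-0.5, -0.5, 0.501, -0.499]
contact_force: [-1.1, 0.6, -0.4]
grip_width: -0.0
[ 0.41580224 -0.10653749  0.06165228]
```

View pics/w7.png

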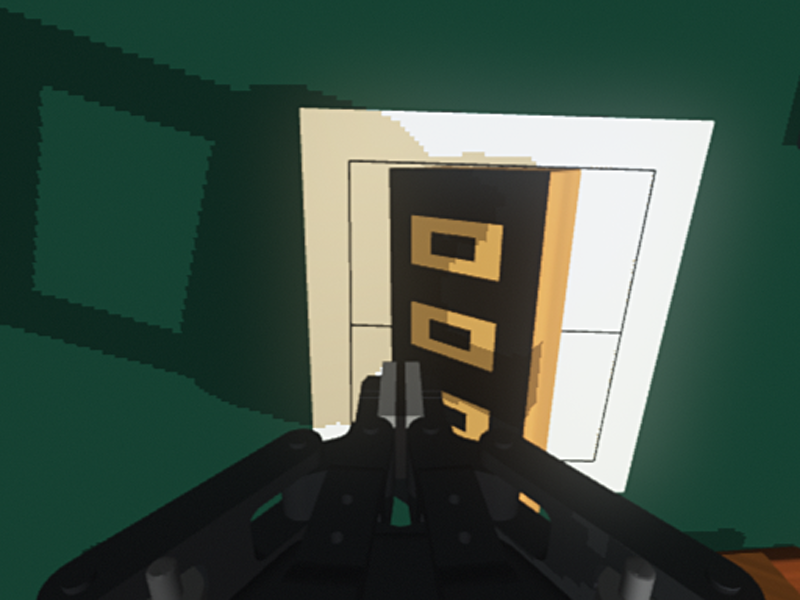

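View pics/s7.png

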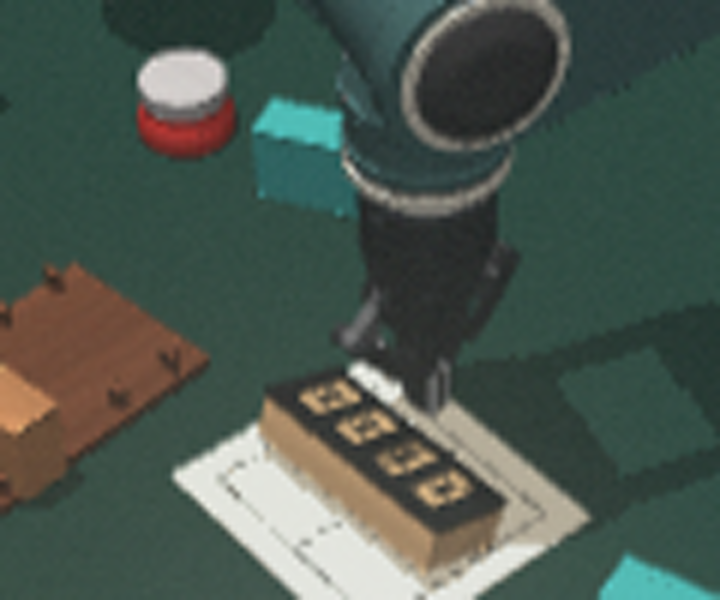

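```bash
python3 -m crank '[[-0.04,-0.01,0,0,0,0,1],[-0.05,0,0,0,0,0,1],[-0.02,0.03,0.03,0,0,0,1],[0,0.025,0.03,0,0,0,1],[0,0,0,0,0,0,1]]'; python3 - <<'E'
from h import *
s=bot.sense();show("wrist","w8"); show("scene","s8",(180,110,300,210)); print(s["tcp_pos"],tool()[1])
E
```

```text
time_s: 10.88
tcp_pos: [0.4607, -0.1681, 0.1752]
orientation: [-0.5, -0.5, 0.501, -0.499]
contact_force: [-1.3, 0.9, 0.4]
grip_width: 1.001
[ 0.46066032 -0.16811607  0.17522286] [ 0.4597322  -0.16681966  0.17520248]
```

View pics/w8.png

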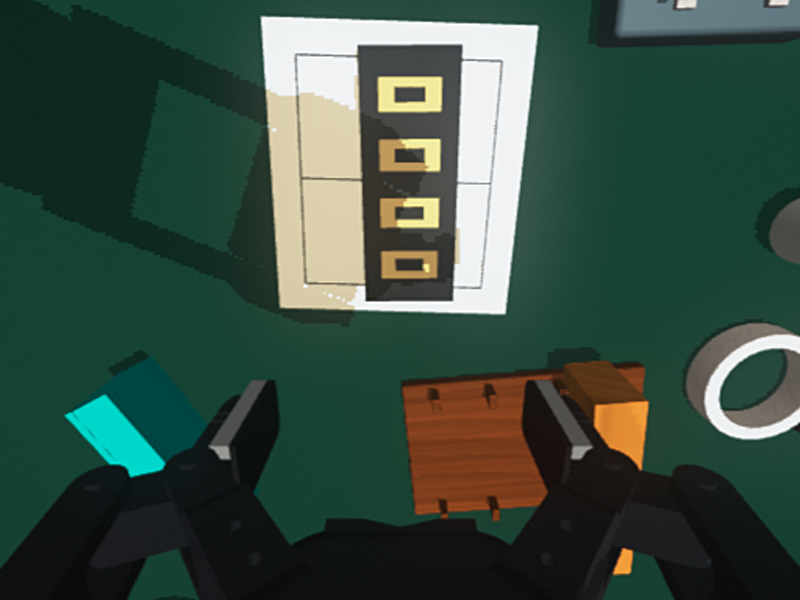

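View pics/s8.png

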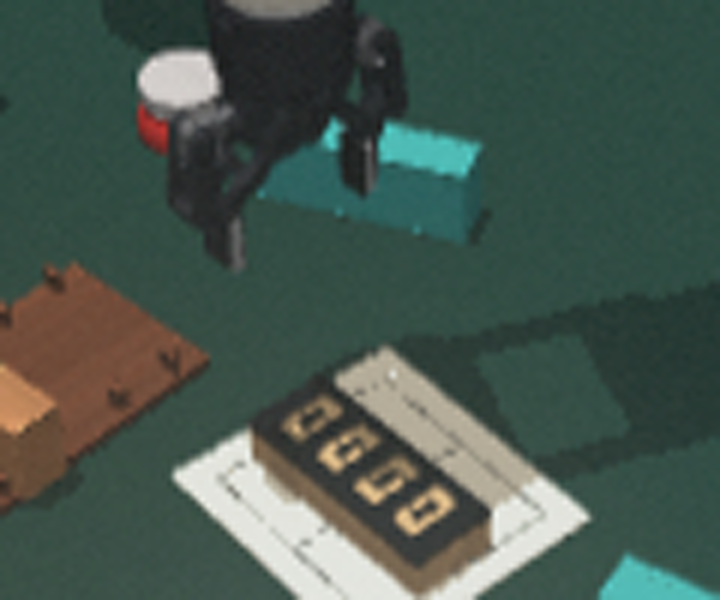

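```bash
python3 - <<'E'
from h import *
s=bot.sense();C=cam("wrist",s)
im=show("wrist","w9",(150,0,350,200))
g=cv2.cvtColor(im,cv2.COLOR_BGR2GRAY)
c0=(np.array([[358,45],[462,44],[453,300],[366,300]])*.64).astype(np.float32).reshape(-1,1,2)
c=c0.reshape(-1,2)
P=ray(C,c,.037); print(s["tcp_pos"],P.round(4),P.mean(0),np.linalg.norm(np.roll(P,-1,0)-P,axis=1))
print(np.degrees(np.arctan2(P[0]-P[3],1))[:2],[np.degrees(np.arctan2(d[1],d[0])) for d in (P[0]-P[3],P[1]-P[2])])
E
```

```text
[ 0.4597322  -0.16681966  0.17520248] [[ 0.4361 -0.029   0.037 ]
 [ 0.4937 -0.0286  0.037 ]
 [ 0.4945 -0.1788  0.037 ]
 [ 0.4365 -0.1788  0.037 ]] [ 0.46520169 -0.10378509  0.037     ] [0.05762391 0.15020312 0.05801206 0.14978424]
[-0.02558388  8.51863764] [np.float64(90.17080515232124), np.float64(90.31891730283053)]
```

View pics/w9.png

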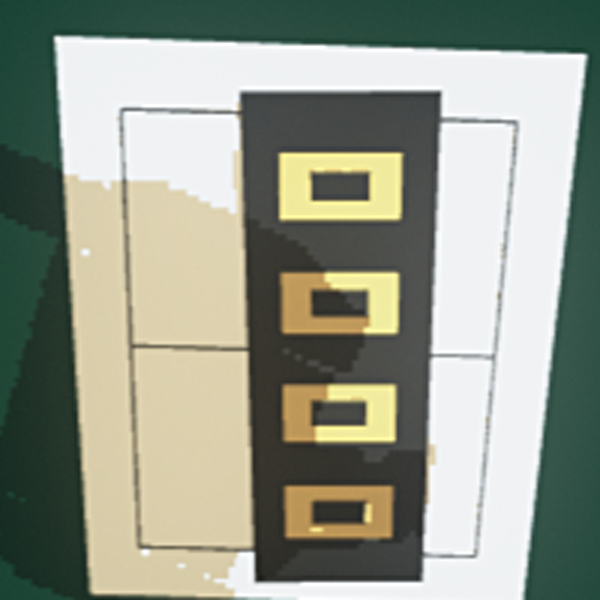

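```bash
python3 - <<'E'
from h import *
plan([.465,-.104,.07],.2,4)
E
```

```text
[0.0263, 0.0014, -0.0156, -0.1, 0.0, 0.0]
[0.0263, 0.0014, -0.0156, -0.1, 0.0, 0.0]
[0.0263, 0.0014, -0.0156, -0.1, 0.0, 0.0]
[0.0263, 0.0014, -0.0156, -0.1, 0.0, 0.0]
dist/row 0.03060284255859202
```

```bash
python3 -m crank '[[0.024,0.0014,-0.0156,0,0,0,1],[0.024,0.0014,-0.0156,0,0,0,1],[0.024,0.0014,-0.0156,0,0,0,1],[0.024,0.0014,-0.0156,0,0,0,1],[0,0,0,0,0,0,1]]'; python3 - <<'E'
from h import *
plan([.465,-.104,.021],.2,2)
E
```

```text
time_s: 11.65
tcp_pos: [0.462, -0.0995, 0.0767]
orientation: [0.499, 0.5, -0.5, 0.5]
contact_force: [0.5, -0.8, -0.2]
grip_width: 0.999
[0.0278, 0.0015, 0.0022, -0.1, 0.0, 0.0]
[0.0278, 0.0015, 0.0022, -0.1, 0.0, 0.0]
dist/row 0.027956624348948255
```

```bash
python3 -m crank '[[0.027,0.0015,0.002,0,0,0,1],[0.025,0.0015,0.001,0,0,0,1],[0,0,0,0,0,0,1]]'; python3 - <<'E'
from h import *
plan([.465,-.104,.021],.2,1); print(tool()[1])
E
```

```text
time_s: 12.02
tcp_pos: [0.4655, -0.1031, 0.0272]
orientation: [0.499, 0.5, -0.499, 0.502]
contact_force: [-0.1, -0.9, 0.8]
grip_width: 0.999
[0.0062, -0.0005, 0.0009, -0.0, 0.1, -0.1]
dist/row 0.006266483026441346
[ 0.46551295 -0.10308077  0.02717744]
```

```bash
python3 -m crank '[[0.006,0,0.001,0,0,0,1],[0,0,0,0,0,0,0],[0,0,0,0,0,0,0],[0,0,0,0,0,0,0],[0,0,0,0,0,0,0]]' 50; python3 - <<'E'
from h import *
show("wrist","w10"); print(tool()[1:])
E
```

```text
time_s: 12.65
tcp_pos: [0.467, -0.1049, 0.0252]
orientation: [0.5, 0.498, -0.498, 0.503]
contact_force: [-0.0, 0.1, -1.3]
grip_width: 0.664
(array([ 0.46696178, -0.10486   ,  0.02513592]), array([[ 0.00715553,  0.99997051,  0.00278945],
       [-0.00367394,  0.00281579, -0.99998929],
       [-0.99996765,  0.0071452 ,  0.00369398]]))
```

View pics/w10.png

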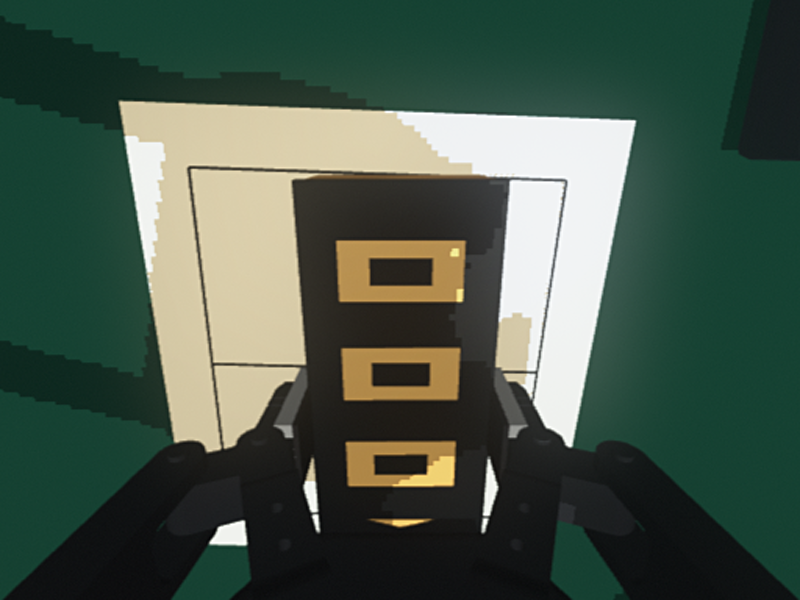

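```bash
python3 -m crank '[[-0.04,0,0,0,0,0,0],[-0.05,0,0,0,0,0,0],[-0.05,0.03,0,0,0,0,0],[-0.05,0.045,-0.02,0,0,0,0],[-0.035,0.045,-0.025,0,0,0,0],[0,0.045,-0.02,0,0,0,0],[0,0,0,0,0,0,0]]'; python3 - <<'E'
from h import *
s=bot.sense();show("wrist","w11"); print(s["tcp_pos"],tool()[1])
E
```

```text
time_s: 13.58
tcp_pos: [0.6279, -0.0392, 0.2493]
orientation: [0.5, 0.499, -0.499, 0.502]
contact_force: [-0.0, -0.3, -2.0]
grip_width: 0.668
[ 0.62793389 -0.03919762  0.24927426] [ 0.62695631 -0.03983517  0.25000387]
```

View pics/w11.png

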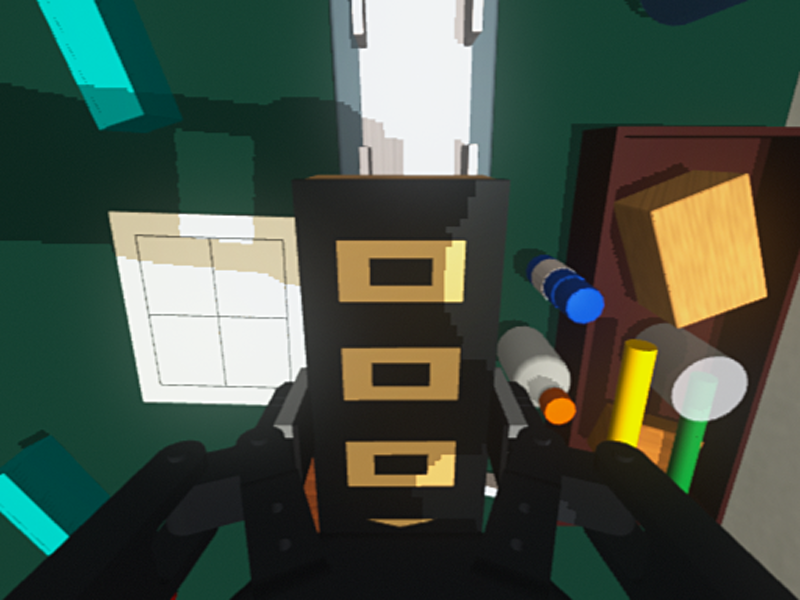

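```bash
python3 - <<'E'
from h import *
s=bot.sense();C=cam("wrist",s)
c=np.array([.6335,.0785,.084])
pts=[c+[a,e,0] for a in (-.039,-.033,.033,.039) for e in (-.032,.032)]
show("wrist","w12",(200,0,330,115),pts=pts,C=C); print((proj(C,pts)).round(1))
show("top","t12",(190,120,270,180),pts=[c+[a,e,0] for a in (-.039,.039) for e in (-.086,.086)])
E
```

```text
[[223.6  91.8]
 [221.1  19.9]
 [229.5  91.8]
 [227.5  19.9]
 [294.1  91.9]
 [297.2  20.2]
 [300.   91.9]
 [303.6  20.2]]
```

View pics/w12.png

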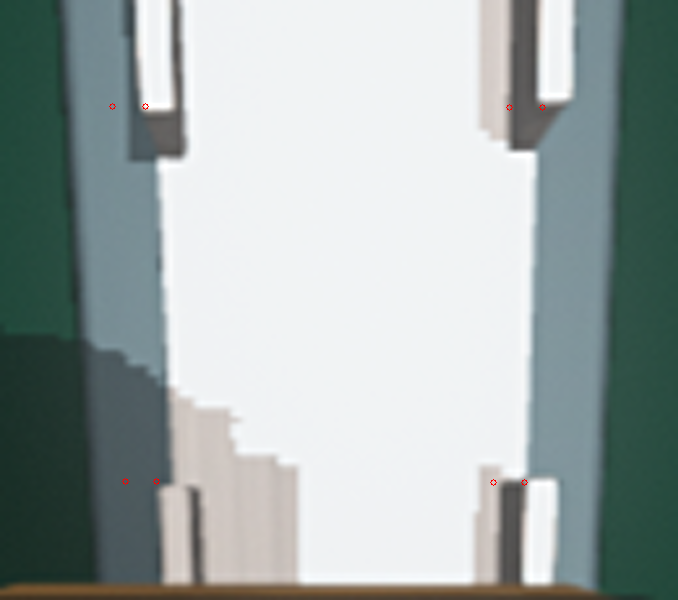

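View pics/t12.png

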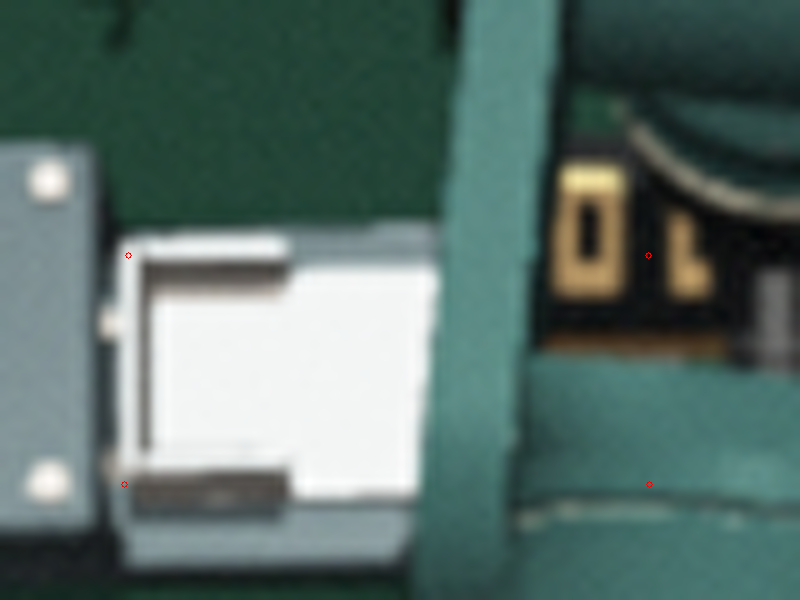

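```bash
python3 - <<'E'
from h import *
plan([.6385,.0785,.125],.8,4)
E
```

```text
[0.0313, 0.003, -0.0299, -0.2, 0.0, -0.1]
[0.0313, 0.0032, -0.0299, -0.2, 0.0, -0.1]
[0.0313, 0.0033, -0.0298, -0.2, 0.0, -0.1]
[0.0313, 0.0035, -0.0298, -0.2, 0.0, -0.1]
dist/row 0.04336655554437933
```

```bash
python3 -m crank '[[0.02,0.003,-0.04,-0.2,0,-0.1,0],[0.03,0.003,-0.04,-0.2,0,-0.1,0],[0.035,0.003,-0.03,-0.2,0,-0.1,0],[0.035,0.003,-0.01,-0.2,0,-0.1,0],[0,0,0,0,0,0,0],[0,0,0,0,0,0,0]]'; python3 - <<'E'
from h import *
s=bot.sense();C=cam("wrist",s);c=np.array([.6385,.0795,.084])
pts=[c+[a,e,0] for a in (-.039,-.033,.033,.039) for e in (-.086,-.080,-.032,.032,.08,.086)]
show("wrist","w13",pts=pts,C=C); show("scene","s13",(190,190,350,310)); print(s["tcp_pos"],tool()[1]); plan([.6385,.0785,.1],.8,1)
E
```

```text
time_s: 14.48
tcp_pos: [0.6342, 0.0773, 0.1307]
orientation: [0.497, 0.5, -0.498, 0.504]
contact_force: [-0.4, -0.5, -0.7]
grip_width: 0.666
[0.6342307  0.07734708 0.13067908] [0.63439376 0.07729015 0.13061413]
[0.0306, 0.004, -0.0013, -0.3, 0.2, -0.2]
dist/row 0.030911967880911915
```

View pics/w13.png

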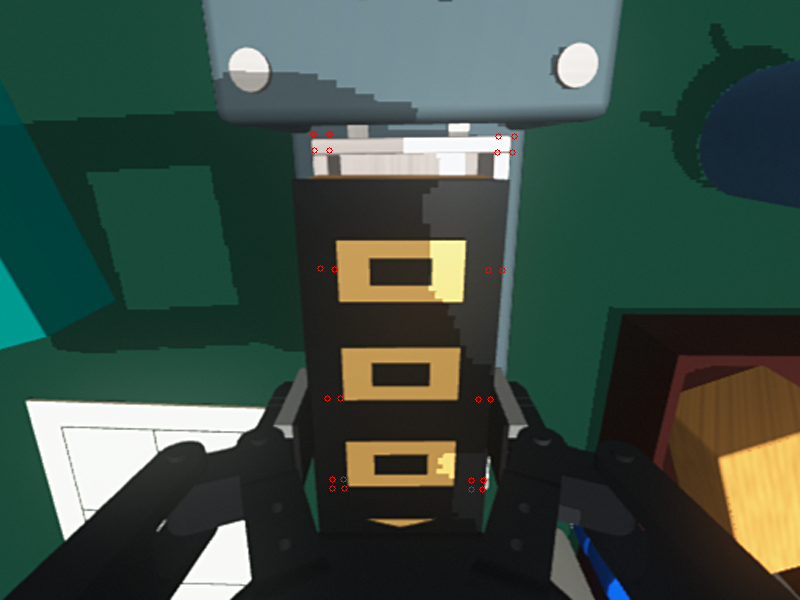

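View pics/s13.png

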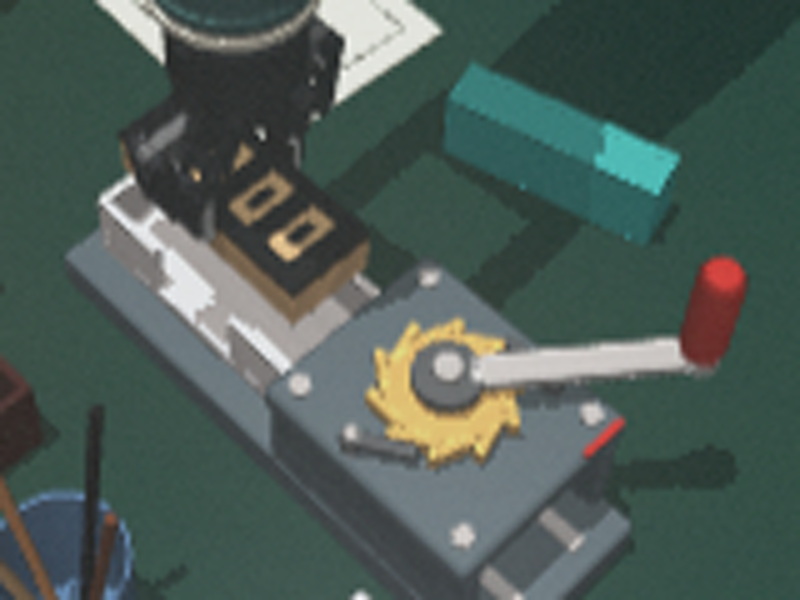

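```bash
python3 - <<'E'
from h import *
s,p,M=tool();C=cam("wrist",s)
for z in (.141,.143,.145): 
  P=ray(C,np.array([[294,180],[509,180]])*.64,z); print(P-p)
plan([.6375,.0775,.1],.8,1)
E
```

```text
[[-0.02980589  0.07464036  0.01038587]
 [ 0.02889427  0.07512392  0.01038587]]
[[-0.02933555  0.07477772  0.01238587]
 [ 0.02839464  0.07525329  0.01238587]]
[[-0.02886521  0.07491508  0.01438587]
 [ 0.02789501  0.07538266  0.01438587]]
[0.0306, 0.003, -0.0003, -0.3, 0.2, -0.2]
dist/row 0.030772026005305035
```

```bash
python3 -m crank '[[0.012,0.003,-0.001,-0.3,0.2,-0.2,0],[0.006,0.0005,0,0,0,0,0],[0,0,0,0,0,0,0]]'; python3 - <<'E'
from h import *
print(tool()[1]);plan([.6375,.0785,.1],.8,1)
E
```

```text
time_s: 14.95
tcp_pos: [0.6388, 0.0773, 0.1133]
orientation: [0.497, 0.503, -0.496, 0.504]
contact_force: [0.4, -0.3, -2.5]
grip_width: 0.665
[0.63875542 0.0773424  0.11331198]
[0.0133, -0.0013, -0.0012, -0.1, 0.0, -0.1]
dist/row 0.013421062123341166
```

```bash
python3 -m crank '[[0.014,-0.0013,-0.0012,0,0,0,0],[0.012,0,0,0,0,0,0],[0,0,0,0,0,0,0]]'; python3 - <<'E'
from h import *
s=bot.sense();show("wrist","w14",(150,60,370,270)); print(s["tcp_pos"],s["contact_force"])
plan([.6375,.0785,.066],.8,1)
E
```

```text
time_s: 15.32
tcp_pos: [0.6371, 0.0786, 0.0849]
orientation: [0.497, 0.503, -0.497, 0.503]
contact_force: [0.5, 0.0, -3.0]
grip_width: 0.667
[0.63709517 0.07862205 0.08490412] [ 0.52783639  0.0119253  -2.98512514]
[0.0195, 0.0002, 0.0002, -0.1, 0.0, -0.1]
dist/row 0.019537863514313275
```

View pics/w14.png

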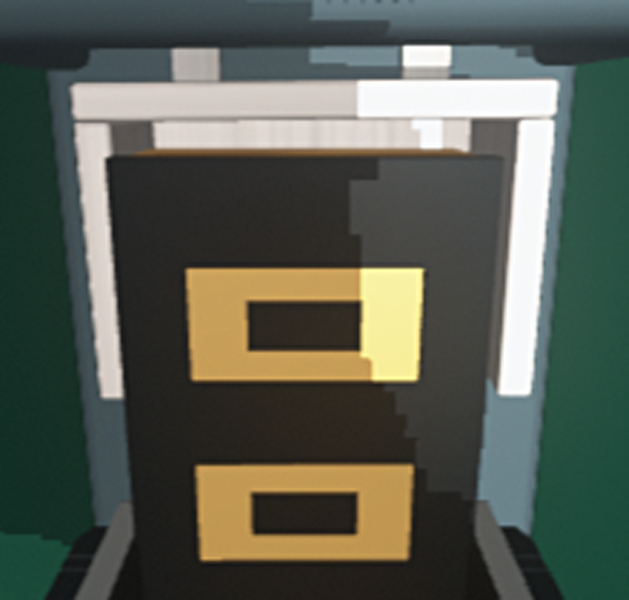

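```bash
python3 -m crank '[[0.01,0.0012,0,0,0,0,0],[0.006,0,0,0,0,0,0],[0.004,0,0,0,0,0,0],[0,0,0,0,0,0,0]]'; python3 - <<'E'
from h import *
s=bot.sense();print(s["tcp_pos"],s["contact_force"])
E
```

```text
time_s: 15.88
tcp_pos: [0.6393, 0.0787, 0.0657]
orientation: [0.498, 0.502, -0.496, 0.504]
contact_force: [-0.7, 0.6, -0.6]
grip_width: 0.668
[0.63933716 0.07874151 0.06571239] [-0.73557016  0.5947326  -0.57506981]
```

```bash
python3 -m crank '[[0.002,0,0,0,0,0,0],[0.002,0,0,0,0,0,0]]'; python3 - <<'E'
from h import *
s=bot.sense();print(s["tcp_pos"],s["contact_force"]); show("wrist","w15",(150,60,370,270))
E
```

```text
time_s: 16.12
tcp_pos: [0.6394, 0.0788, 0.0655]
orientation: [0.498, 0.502, -0.496, 0.504]
contact_force: [-16.1, -1.5, 22.0]
grip_width: 0.666
[0.63944417 0.07879277 0.06551616] [-16.08462087  -1.50934208  21.95651371]
```

View pics/w15.png

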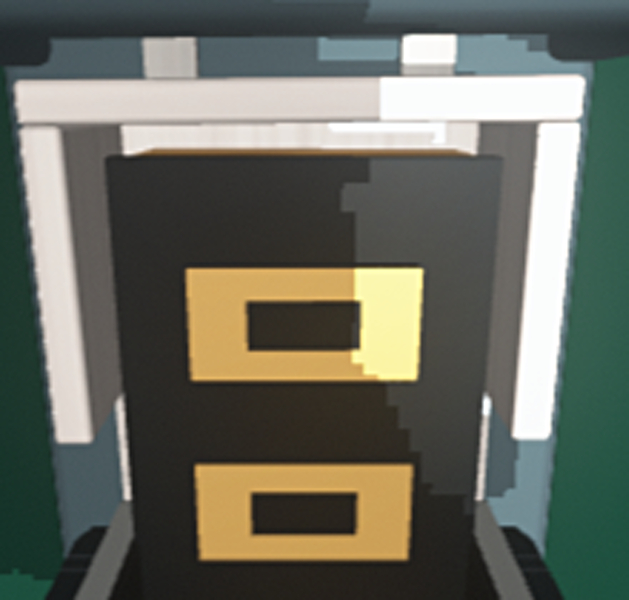

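```bash
python3 -m crank '[[0,0,0,0,0,0,0],[0,0,0,0,0,0,0.8],[0,0,0,0,0,0,1],[0,0,0,0,0,0,1],[-0.03,0,0,0,0,0,1],[-0.05,0,0,0,0,0,1],[-0.05,0,0,0,0,0,1],[0,0,0,0,0,0,1]]'; python3 - <<'E'
from h import *
s=bot.sense();print(s["tcp_pos"],s["contact_force"]); show("wrist","w16")
E
```

```text
time_s: 17.18
tcp_pos: [0.6388, 0.0788, 0.1986]
orientation: [0.498, 0.502, -0.496, 0.504]
contact_force: [0.0, -1.0, -0.2]
grip_width: 1.002
[0.63882545 0.07879573 0.19857203] [ 0.04510989 -0.97181431 -0.21558713]
```

View pics/w16.png

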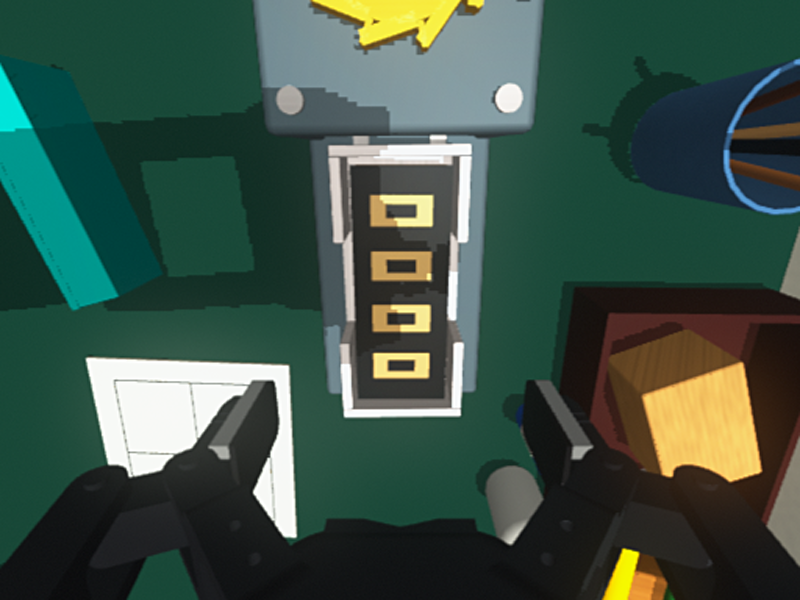

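```bash
python3 - <<'E'
from h import *
print(bot.sense()["q"]); show("top","t17",(120,120,240,210))
plan([.54,.30,.30],61,7)
E
```

```text
[ 8.32028242e-02  6.25311284e-02  1.57360778e+00 -4.06794869e-04
  1.50523583e+00  7.04394902e-02]
[-0.0151, -0.0136, -0.0318, -8.6, -0.0, 0.0]
[-0.0151, -0.0087, -0.0335, -8.6, -0.0, 0.0]
[-0.0151, -0.0035, -0.0344, -8.6, -0.0, 0.0]
[-0.0151, 0.0016, -0.0345, -8.6, -0.0, 0.0]
[-0.0151, 0.0068, -0.0339, -8.6, -0.0, 0.0]
[-0.0151, 0.0118, -0.0325, -8.6, -0.0, 0.0]
[-0.0151, 0.0165, -0.0303, -8.6, -0.0, 0.0]
dist/row 0.03772902999144747
```

View pics/t17.png

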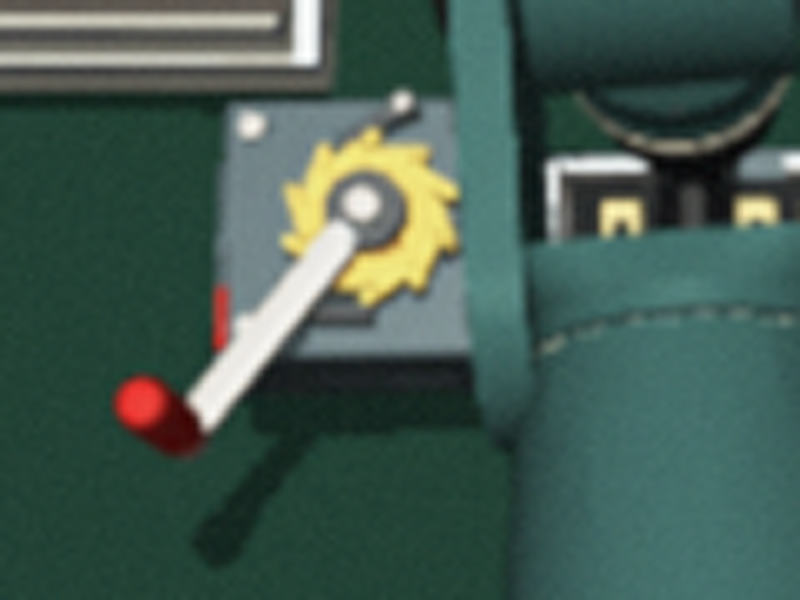

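```bash
python3 -m crank '[[-0.04,-0.0136,-0.032,-8.6,0,0,1],[-0.03,-0.0087,-0.0335,-8.6,0,0,1],[-0.02,-0.0035,-0.0345,-8.6,0,0,1],[-0.015,0.0016,-0.0345,-8.6,0,0,1],[0,0.0068,-0.034,-8.6,0,0,1],[0,0.0118,-0.0325,-8.6,0,0,1],[0,0.0165,-0.03,-8.6,0,0,1],[0,0,0,0,0,0,1]]'; python3 - <<'E'
from h import *
s=bot.sense();C=cam("wrist",s); 
c=np.array([.6367,.244,0]); P=[]
for a in (0,.1,.2,.3,.4):
    t=np.radians(126.8)+a; P.append(c+[.135*np.cos(t),.135*np.sin(t),.217])
P.append(c+[0,0,.15])
print(s["tcp_pos"],(proj(C,P)/.64).round(0)); show("wrist","w18",pts=P,C=C)
E
```

```text
time_s: 18.27
tcp_pos: [0.533, 0.3048, 0.2876]
orientation: [0.162, 0.694, -0.17, 0.681]
contact_force: [0.1, -0.7, -0.5]
grip_width: 1.0
[0.53297899 0.30483065 0.28758561] [[506. 323.]
 [482. 313.]
 [457. 305.]
 [431. 300.]
 [404. 297.]
 [394. 442.]]
```

View pics/w18.png

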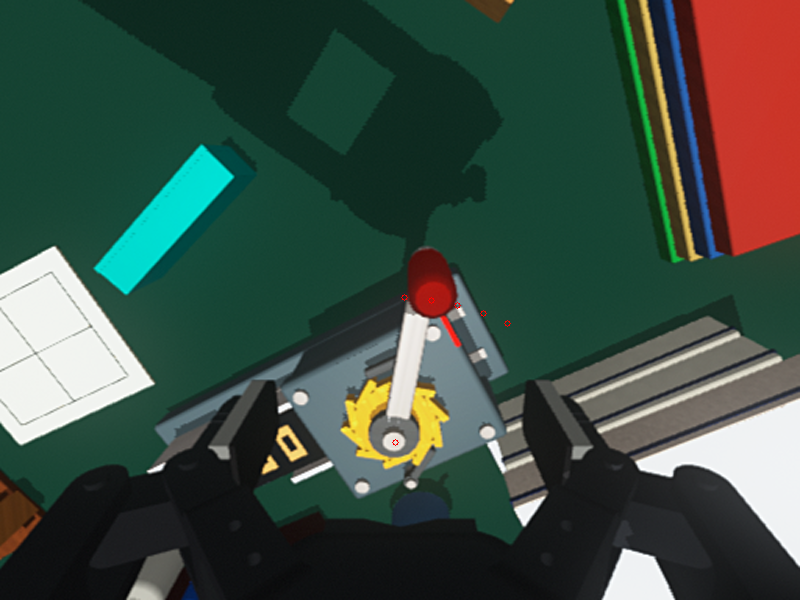

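```bash
python3 - <<'E'
from h import *
plan([.5283,.3245,.27],61,2)
E
```

```text
[0.0087, 0.0081, -0.0069, 0.8, -0.4, 0.4]
[0.0087, 0.0079, -0.0071, 0.8, -0.4, 0.4]
dist/row 0.013736953599034606
```

```bash
python3 -m crank '[[0.009,0.008,-0.007,0.8,-0.4,0.4,1],[0.009,0.008,-0.007,0.8,-0.4,0.4,1],[0,0,0,0,0,0,1]]'; python3 - <<'E'
from h import *
s=bot.sense();C=cam("wrist",s); 
c=np.array([.6367,.244,0]); t=np.radians(126.8)+.29; P=[c+[.135*np.cos(t),.135*np.sin(t),z] for z in(.217,.152)]
show("wrist","w19",pts=P,C=C);print(s["tcp_pos"],s["q"]);plan([.5283,.3245,.172],61,3)
E
```

```text
time_s: 18.7
tcp_pos: [0.5286, 0.3242, 0.266]
orientation: [0.179, 0.685, -0.18, 0.683]
contact_force: [-0.2, 0.2, 0.4]
grip_width: 1.0
[0.5285739  0.32419388 0.26601747] [ 5.09075471e-01 -6.55853328e-03  1.53100797e+00 -9.52870503e-05
  1.62015541e+00 -5.48855134e-01]
[0.0315, 0.0002, -0.0002, -0.1, -0.0, 0.0]
[0.0315, 0.0001, -0.0002, -0.1, -0.0, 0.0]
[0.0315, 0.0001, -0.0002, -0.1, -0.0, 0.0]
dist/row 0.031523321948941314
```

View pics/w19.png

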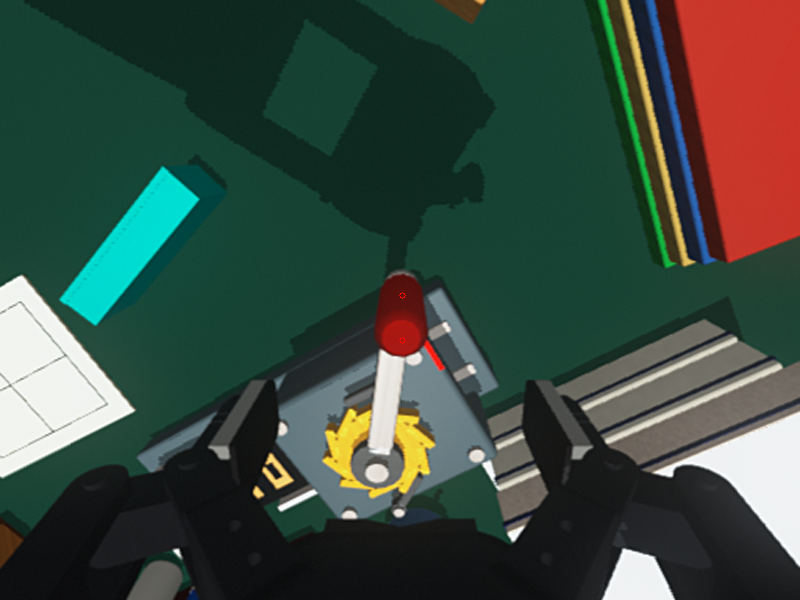

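```bash
python3 -m crank '[[0.035,0,0,0,0,0,1],[0.035,0,0,0,0,0,1],[0.02,0,0,0,0,0,1],[0.002,0,0,0,0,0,0],[0,0,0,0,0,0,0],[0,0,0,0,0,0,0],[0,0,0,0,0,0,0]]' 30; python3 - <<'E'
from h import *
s,p,M=tool(); print(p,s["contact_force"],s["grip_width"])
show("wrist","w20")
c=np.array([.6367,.244]); d=p[:2]-c; print("lever",np.arctan2(d[1],d[0])-np.radians(126.8),np.hypot(*d))
E
```

```text
time_s: 19.62
tcp_pos: [0.5307, 0.3234, 0.1772]
orientation: [0.181, 0.683, -0.179, 0.685]
contact_force: [0.9, 0.0, -5.1]
grip_width: 0.293
[0.53073683 0.32344365 0.17715558] [ 0.9441568   0.04832979 -5.09744836] 0.29299219117768505
lever 0.2851875775096646 0.132436734896969
```

View pics/w20.png

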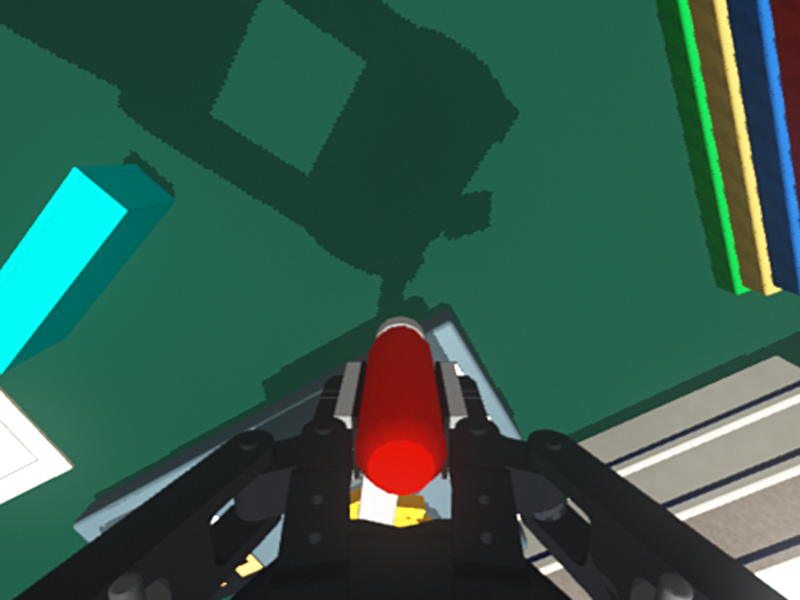

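```bash
cat >> h.py <<'E'
LC=np.array([.6367,.244])
def lev():
    s,p,M=tool(); d=p[:2]-LC; return np.arctan2(d[1],d[0])-np.radians(126.8), np.hypot(*d)
def arc(a1,n,r=.134,z=.176):
    s,p,M=tool(); a0,_=lev(); prev=p
    for a in np.linspace(a0,a1,n+1)[1:]:
        t=a+np.radians(126.8); q=np.array([LC[0]+r*np.cos(t),LC[1]+r*np.sin(t),z]); print((M.T@(q-prev)).round(4).tolist()); prev=q
    print("lever",round(a0,3),"r",_, "F",s["contact_force"].round(1),"z",p[2],"w",s["grip_width"])
E
python3 -c "
from h import *
arc(-.03,4)"
```

```text
[0.0011, 0.0106, 0.0002]
[0.0, 0.0102, 0.0026]
[0.0, 0.01, 0.0034]
[0.0, 0.0097, 0.0042]
lever 0.285 r 0.13242968082243373 F [0.9 0.1 0.9] z 0.1770828470867962 w 0.29327204850704114
```

```bash
python3 -m crank '[[0,0.0106,0.0002,0,0,0,0],[0,0.01,0.0026,0,0,0,0],[0,0.01,0.0034,0,0,0,0],[0,0.01,0.0042,0,0,0,0]]'; python3 -c "
from h import *
arc(-.03,2)"
```

```text
time_s: 20.18
tcp_pos: [0.5567, 0.3513, 0.1767]
orientation: [0.177, 0.686, -0.184, 0.681]
contact_force: [-92.4, -67.5, 38.2]
grip_width: 0.293
[0.0007, 0.0018, 0.0007]
[-0.0, 0.0017, 0.0008]
lever -0.001 r 0.13385352505494033 F [-92.4 -67.5  38.2] z 0.17670299455633973 w 0.2926848892780856
```

```bash
python3 -m crank '[[0,0,0,0,0,0,0]]'; python3 -c "
from h import *
print(bot.sense());arc(.03,1)"
```

```text
time_s: 20.3
tcp_pos: [0.5557, 0.3505, 0.177]
orientation: [0.176, 0.687, -0.186, 0.68]
contact_force: [-2.2, -5.7, 3.7]
grip_width: 0.294
{'time_s': 20.3, 'q': array([ 0.52536019,  0.11191255,  1.55214111, -0.00349552,  1.49483895,
       -0.52826074]), 'joint_velocities': array([-0.00064346, -0.00444023, -0.00136594, -0.00156537,  0.01063543,
        0.00240322]), 'joint_torque': array([  3.02564263, -67.08869219, -62.33943701,   0.85206795,
        -0.37126863,  -0.31791584]), 'tcp_pos': array([0.55570145, 0.35049287, 0.17695766]), 'orientation': array([ 0.17551946,  0.68705875, -0.1859008 ,  0.68013534]), 'contact_force': array([-2.22039922, -5.67936211,  3.72845167]), 'torque': array([-0.36914611, -0.29367117, -0.33023392]), 'grip_width': 0.294238653564351}
[0.001, -0.0026, -0.0013]
lever 0.008 r 0.13379647921864118 F [-2.2 -5.7  3.7] z 0.17695765716742695 w 0.294238653564351
```

```bash
python3 -c "
from h import *
arc(.80,8)"
```

```text
[0.0012, -0.0123, -0.0048]
[0.0002, -0.0128, -0.0033]
[0.0002, -0.0131, -0.0021]
[0.0002, -0.0132, -0.0008]
[0.0002, -0.0132, 0.0006]
[0.0002, -0.0131, 0.0019]
[0.0002, -0.0129, 0.0032]
[0.0002, -0.0125, 0.0044]
lever 0.008 r 0.13379647921864118 F [-2.2 -5.7  3.7] z 0.17695765716742695 w 0.294238653564351
```

```bash
python3 -m crank '[[0.001,-0.0123,-0.0048,0,0,0,0],[0,-0.0128,-0.0033,0,0,0,0],[0,-0.013,-0.002,0,0,0,0],[0,-0.013,-0.0008,0,0,0,0]]'; python3 -c "
from h import *
arc(.80,4)"
```

```text
time_s: 20.8
tcp_pos: [0.5197, 0.317, 0.177]
orientation: [0.178, 0.688, -0.179, 0.68]
contact_force: [2.2, 13.5, -5.8]
grip_width: 0.296
[0.0011, -0.0146, 0.004]
[0.0, -0.0143, 0.0016]
[0.0, -0.014, 0.0032]
[0.0, -0.0136, 0.0046]
lever 0.371 r 0.13786340827654014 F [ 2.2 13.5 -5.8] z 0.1770308485410583 w 0.2963247710862239
```

```bash
python3 -m crank '[[0.001,-0.0146,0.004,0,0,0,0],[0,-0.0143,0.0016,0,0,0,0],[0,-0.014,0.0032,0,0,0,0],[0,-0.0136,0.0046,0,0,0,0]]'; python3 -c "
from h import *
arc(.82,2); show('top','t21',(120,120,290,210))"
```

```text
time_s: 21.3
tcp_pos: [0.5009, 0.2673, 0.1771]
orientation: [0.181, 0.69, -0.171, 0.68]
contact_force: [5.6, 12.9, -4.0]
grip_width: 0.298
[0.001, -0.0026, 0.005]
[-0.0001, -0.0038, 0.0015]
lever 0.759 r 0.1378307531383617 F [ 5.6 12.9 -4. ] z 0.17710049551216675 w 0.2979732702451234
```

View pics/t21.png

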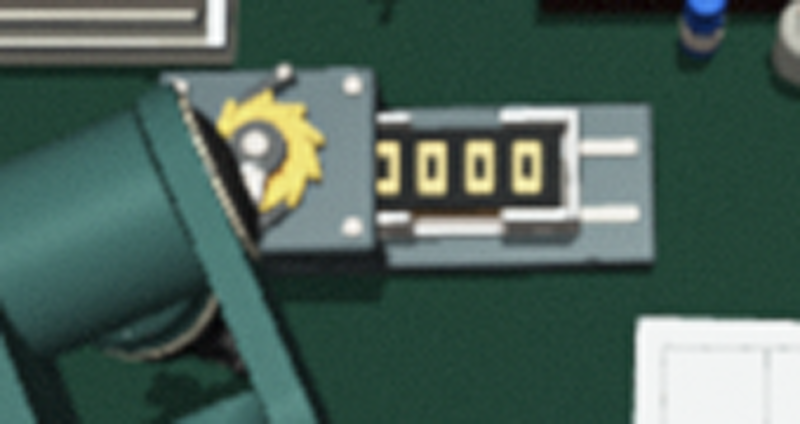

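```bash
sed -i 's/r=.134,z=.176/r=.137,z=.177/' h.py; python3 -m crank '[[0,-0.006,0.003,0,0,0,0],[0,-0.004,0.002,0,0,0,0]]'; python3 -c "
from h import *
arc(.83,1)"
```

```text
time_s: 21.6
tcp_pos: [0.5001, 0.2568, 0.1772]
orientation: [0.182, 0.69, -0.169, 0.68]
contact_force: [0.4, 12.4, -4.0]
grip_width: 0.295
[0.0002, 0.0007, -0.0001]
lever 0.835 r 0.13715656900493386 F [ 0.4 12.4 -4. ] z 0.17715694715093427 w 0.29484711537261293
```

```bash
python3 -m crank '[[0,-0.0015,0.001,0,0,0,0]]'; python3 -c "
from h import *
arc(.03,8)"
```

```text
time_s: 21.72
tcp_pos: [0.5001, 0.256, 0.1772]
orientation: [0.182, 0.69, -0.167, 0.68]
contact_force: [-0.9, 12.6, -2.5]
grip_width: 0.294
[0.0005, 0.013, -0.0047]
[0.0003, 0.0134, -0.0036]
[0.0003, 0.0137, -0.0022]
[0.0002, 0.0139, -0.0008]
[0.0002, 0.0139, 0.0006]
[0.0002, 0.0137, 0.002]
[0.0002, 0.0135, 0.0034]
[0.0001, 0.013, 0.0047]
lever 0.841 r 0.13717279739726898 F [-0.9 12.6 -2.5] z 0.17716943524127274 w 0.29356584292221055
```

```bash
python3 -m crank '[[0,0.013,-0.0047,0,0,0,0],[0,0.0134,-0.0036,0,0,0,0],[0,0.0137,-0.0022,0,0,0,0],[0,0.0139,-0.0008,0,0,0,0],[0,0.0139,0.0006,0,0,0,0],[0,0.0137,0.002,0,0,0,0]]'; python3 -c "
from h import *
arc(.03,3)"
```

```text
time_s: 22.48
tcp_pos: [0.5279, 0.3334, 0.1772]
orientation: [0.18, 0.693, -0.17, 0.677]
contact_force: [-7.5, -0.4, 0.1]
grip_width: 0.296
[0.0001, 0.0087, 0.0059]
[0.0, 0.0092, 0.0028]
[-0.0, 0.009, 0.0034]
lever 0.24 r 0.14081762504182727 F [-7.5 -0.4  0.1] z 0.17722028432005882 w 0.29595071710966164
```

```bash
python3 -m crank '[[0,0.0087,0.0059,0,0,0,0],[0,0.0092,0.0035,0,0,0,0],[0,0.009,0.004,0,0,0,0]]'; python3 -c "
from h import *
arc(.82,8); show('wrist','w22')"
```

```text
time_s: 22.85
tcp_pos: [0.5505, 0.3543, 0.1772]
orientation: [0.18, 0.695, -0.169, 0.675]
contact_force: [-48.3, -33.3, 10.3]
grip_width: 0.293
[0.0002, -0.014, -0.002]
[0.0, -0.0132, -0.0035]
[-0.0, -0.0135, -0.0022]
[-0.0001, -0.0137, -0.0008]
[-0.0001, -0.0137, 0.0006]
[-0.0002, -0.0135, 0.0019]
[-0.0002, -0.0133, 0.0033]
[-0.0002, -0.0129, 0.0046]
lever 0.021 r 0.13999607800065839 F [-48.3 -33.3  10.3] z 0.17720292143401217 w 0.2930483955725017
```

View pics/w22.png

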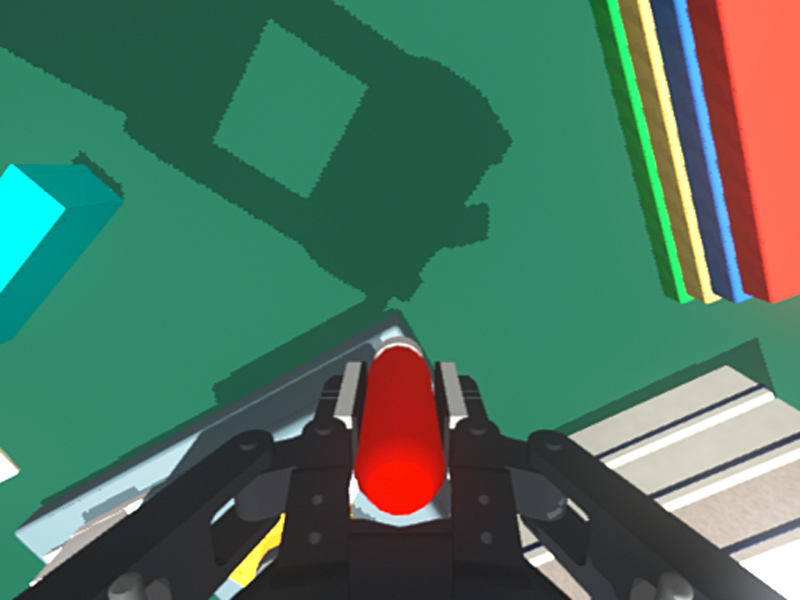

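```bash
python3 -m crank '[[0,-0.014,-0.003,0,0,0,0],[0,-0.0132,-0.0035,0,0,0,0],[0,-0.0135,-0.0022,0,0,0,0],[0,-0.0137,-0.0008,0,0,0,0],[0,-0.0137,0.0006,0,0,0,0],[0,-0.0135,0.002,0,0,0,0]]'; python3 -c "
from h import *
arc(.82,2)"
```

```text
time_s: 23.65
tcp_pos: [0.5041, 0.2943, 0.1772]
orientation: [0.182, 0.697, -0.16, 0.674]
contact_force: [-1.1, 12.9, -1.2]
grip_width: 0.297
[-0.0005, -0.0165, 0.008]
[-0.0006, -0.0165, 0.0054]
lever 0.566 r 0.14180537709025434 F [-1.1 12.9 -1.2] z 0.17720144835269067 w 0.2972227301753759
```

```bash
python3 -m crank '[[0,-0.015,0.007,0,0,0,0],[0,-0.012,0.006,0,0,0,0],[0,-0.006,0.003,0,0,0,0]]'; python3 -c "
from h import *
arc(.84,1)"
```

```text
time_s: 24.02
tcp_pos: [0.499, 0.262, 0.1773]
orientation: [0.182, 0.701, -0.156, 0.672]
contact_force: [3.0, 12.0, -4.1]
grip_width: 0.292
[-0.0, -0.0047, 0.0039]
lever 0.798 r 0.13888230469556379 F [ 3.  12.  -4.1] z 0.17730437101832985 w 0.2918839578536623
```

```bash
python3 -m crank '[[0,-0.005,0.003,0,0,0,0],[0,-0.003,0.002,0,0,0,0]]'; python3 -c "
from h import *
arc(.06,8); plan(tool()[1],61,1); show('top','t23',(120,120,290,210))"
```

```text
time_s: 24.28
tcp_pos: [0.499, 0.2549, 0.1773]
orientation: [0.183, 0.702, -0.153, 0.671]
contact_force: [-6.2, 24.9, -1.7]
grip_width: 0.289
[0.0009, 0.0131, -0.0036]
[0.0006, 0.0131, -0.0034]
[0.0005, 0.0134, -0.0021]
[0.0004, 0.0135, -0.0007]
[0.0004, 0.0135, 0.0006]
[0.0003, 0.0134, 0.0019]
[0.0002, 0.0131, 0.0032]
[0.0001, 0.0127, 0.0045]
lever 0.85 r 0.1381162741640974 F [-6.2 24.9 -1.7] z 0.17734710484467509 w 0.2891503660315998
[0.0, 0.0, 0.0, 1.5, -3.0, -1.7]
dist/row 0.0
```

View pics/t23.png

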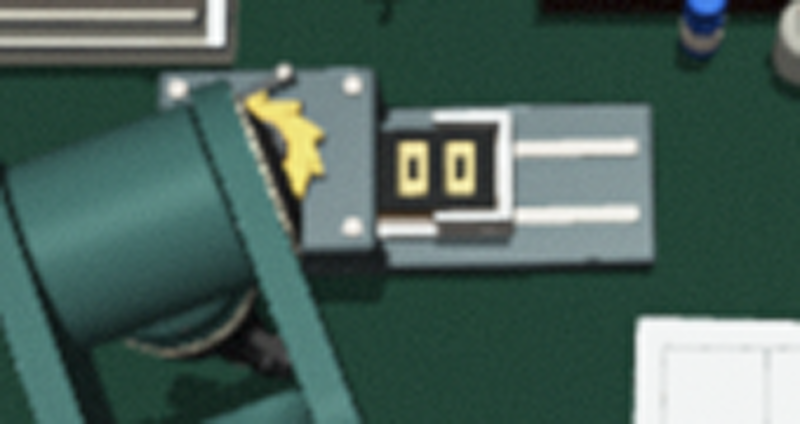

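```bash
python3 -m crank '[[0,0.013,-0.004,0.3,-0.6,-0.3,0],[0,0.0131,-0.0034,0.3,-0.6,-0.3,0],[0,0.0134,-0.0021,0.3,-0.6,-0.3,0],[0,0.0135,-0.0007,0.3,-0.6,-0.3,0],[0,0.0135,0.0006,0.3,-0.6,-0.3,0],[0,0.0134,0.002,0,0,-0.2,0]]'; python3 -c "
from h import *
arc(.06,2);plan(tool()[1],61,1)"
```

```text
time_s: 25.08
tcp_pos: [0.5308, 0.3319, 0.1775]
orientation: [0.176, 0.685, -0.18, 0.684]
contact_force: [-3.5, -2.6, -1.4]
grip_width: 0.296
[0.0004, 0.0116, 0.0034]
[-0.0001, 0.0114, 0.0037]
lever 0.236 r 0.13768933287268662 F [-3.5 -2.6 -1.4] z 0.17747240082414595 w 0.296210484934829
[0.0, 0.0, 0.0, -0.2, 0.0, 0.3]
dist/row 0.0
```

```bash
python3 -m crank '[[0,0.0116,0.0034,0,0,0,0],[0,0.0105,0.004,0,0,0,0]]'; python3 -c "
from h import *
arc(.82,8);plan(tool()[1],61,1)"
```

```text
time_s: 25.32
tcp_pos: [0.5493, 0.3491, 0.1775]
orientation: [0.176, 0.684, -0.18, 0.684]
contact_force: [-2.6, -3.6, -0.3]
grip_width: 0.294
[0.0006, -0.0124, -0.0044]
[0.0001, -0.0128, -0.0029]
[0.0001, -0.0131, -0.0017]
[0.0001, -0.0132, -0.0004]
[0.0001, -0.0131, 0.0008]
[0.0001, -0.013, 0.0021]
[0.0001, -0.0127, 0.0033]
[0.0001, -0.0124, 0.0045]
lever 0.051 r 0.13669682138613568 F [-2.6 -3.6 -0.3] z 0.17752697659869374 w 0.29387037542565625
[0.0, 0.0, 0.0, -0.1, 0.0, 0.3]
dist/row 0.0
```

```bash
python3 -m crank '[[0,-0.0135,-0.0046,0,0,0,0],[0,-0.0135,-0.0031,0,-0.2,0,0],[0,-0.0138,-0.0018,0,-0.2,0,0],[0,-0.0138,-0.0005,0,-0.2,-0.1,0],[0,-0.0138,0.0008,0,-0.3,-0.1,0],[0,-0.0137,0.0021,0,-0.3,-0.1,0]]'; python3 -c "
from h import *
arc(.84,3);plan(tool()[1],61,1)"
```

```text
time_s: 26.08
tcp_pos: [0.5036, 0.2896, 0.1776]
orientation: [0.176, 0.679, -0.172, 0.691]
contact_force: [6.4, 10.0, -4.4]
grip_width: 0.292
[0.0006, -0.0102, 0.0059]
[-0.0001, -0.0106, 0.0031]
[-0.0, -0.0103, 0.004]
lever 0.598 r 0.1406858372020438 F [ 6.4 10.  -4.4] z 0.1776371203442321 w 0.29162054400025283
[0.0, 0.0, 0.0, 0.5, 0.9, -0.6]
dist/row 0.0
```

```bash
python3 -m crank '[[0,-0.0115,0.0059,0,0.3,-0.2,0],[0,-0.0115,0.0035,0,0,0,0],[0,-0.008,0.003,0,0,0,0]]'; python3 -c "
from h import *
arc(.84,1);plan(tool()[1],61,1)"
```

```text
time_s: 26.45
tcp_pos: [0.4979, 0.2602, 0.1777]
orientation: [0.177, 0.684, -0.168, 0.688]
contact_force: [0.3, 14.3, -5.1]
grip_width: 0.292
[0.0007, -0.0025, 0.004]
lever 0.812 r 0.13974245558300047 F [ 0.3 14.3 -5.1] z 0.17774064150397215 w 0.2919133886642205
[0.0, 0.0, 0.0, 0.8, 0.2, -0.8]
dist/row 0.0
```

```bash
python3 -m crank '[[0,-0.004,0.003,0,0,0,0],[0,-0.002,0.0015,0,0,0,0]]'; python3 -c "
from h import *
arc(.06,8);plan(tool()[1],61,1);show('top','t24',(120,120,290,210))"
```

```text
time_s: 26.7
tcp_pos: [0.4978, 0.2554, 0.1778]
orientation: [0.178, 0.685, -0.165, 0.687]
contact_force: [-4.8, 23.4, -4.8]
grip_width: 0.292
[0.0011, 0.0135, -0.0025]
[0.0002, 0.013, -0.0035]
[0.0002, 0.0133, -0.0022]
[0.0002, 0.0134, -0.0008]
[0.0002, 0.0135, 0.0005]
[0.0002, 0.0133, 0.0018]
[0.0002, 0.0131, 0.0031]
[0.0002, 0.0127, 0.0044]
lever 0.847 r 0.13935692831510874 F [-4.8 23.4 -4.8] z 0.1777981784638618 w 0.29236432107279525
[0.0, 0.0, 0.0, 1.0, -0.1, -1.1]
dist/row 0.0
```

View pics/t24.png

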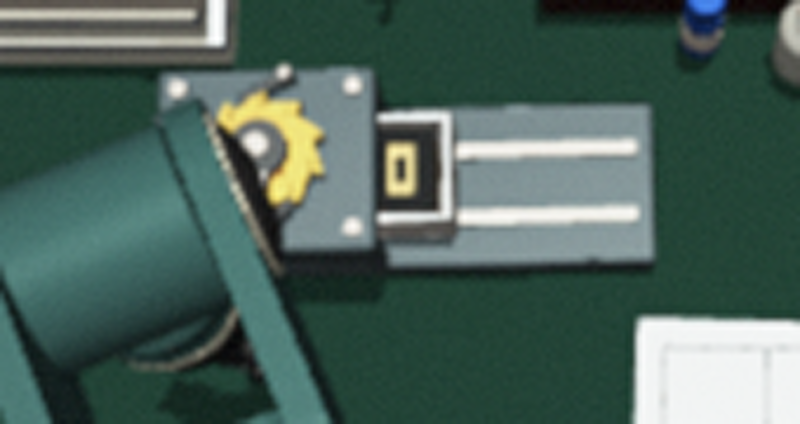

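Third notch fed (tray end now at about (450,175) in the crop). Back again.

```bash
python3 -m crank '[[0,0.0135,-0.0028,0.2,0,-0.2,0],[0,0.013,-0.0035,0.2,0,-0.2,0],[0,0.0133,-0.0022,0.2,0,-0.2,0],[0,0.0135,-0.0008,0.2,0,-0.2,0],[0,0.0135,0.0005,0.2,0,-0.2,0],[0,0.0134,0.0018,0,0,0,0]]'; python3 -c "
from h import *
arc(.05,2);plan(tool()[1],61,1)"
```

```text
time_s: 27.5
tcp_pos: [0.5285, 0.3308, 0.1779]
orientation: [0.177, 0.688, -0.178, 0.681]
contact_force: [-2.0, -4.4, -1.7]
grip_width: 0.292
[0.0008, 0.0132, 0.0047]
[-0.0001, 0.0132, 0.0044]
lever 0.253 r 0.13874059461389943 F [-2.  -4.4 -1.7] z 0.1778509799217948 w 0.29237568494682503
[0.0, 0.0, 0.0, -0.0, -0.5, 0.2]
dist/row 0.0
```

```bash
python3 -m crank '[[0,0.0125,0.0047,0,0,0,0],[0,0.011,0.0045,0,0,0,0]]'; python3 -c "
from h import *
arc(.82,8);plan(tool()[1],61,1)"
```

```text
time_s: 27.75
tcp_pos: [0.5485, 0.3484, 0.1778]
orientation: [0.177, 0.688, -0.177, 0.681]
contact_force: [-4.7, -1.4, 0.4]
grip_width: 0.293
[0.0009, -0.0122, -0.0044]
[0.0001, -0.0127, -0.0028]
[0.0, -0.0129, -0.0016]
[0.0, -0.013, -0.0004]
[0.0, -0.013, 0.0008]
[0.0, -0.0129, 0.0021]
[-0.0, -0.0126, 0.0033]
[-0.0, -0.0122, 0.0045]
lever 0.059 r 0.1366181345468296 F [-4.7 -1.4  0.4] z 0.17783816077887368 w 0.29268376996655193
[0.0, 0.0, 0.0, 0.0, -0.6, 0.1]
dist/row 0.0
```

```bash
python3 -m crank '[[0,0.0025,0.001,0,-0.3,0,0],[0,-0.0125,-0.0044,0,0,0,0],[0,-0.0135,-0.0031,0,-0.1,0,0],[0,-0.0138,-0.0018,0,-0.2,0,0],[0,-0.0138,-0.0005,0,-0.2,-0.1,0],[0,-0.0138,0.0008,0,-0.2,-0.1,0],[0,-0.0137,0.0021,0,-0.2,-0.1,0]]'; python3 -c "
from h import *
arc(.84,3);plan(tool()[1],61,1)"
```

```text
time_s: 28.62
tcp_pos: [0.5018, 0.2861, 0.1779]
orientation: [0.176, 0.682, -0.171, 0.689]
contact_force: [5.3, 11.6, -3.6]
grip_width: 0.297
[0.0008, -0.0087, 0.0065]
[-0.0001, -0.0093, 0.0029]
[-0.0001, -0.0091, 0.0036]
lever 0.626 r 0.1413392899499678 F [ 5.3 11.6 -3.6] z 0.1778672133210987 w 0.2967300453406398
[0.0, 0.0, 0.0, 0.6, 0.5, -0.5]
dist/row 0.0
```

```bash
python3 -m crank '[[0,-0.0105,0.006,0,0.3,-0.2,0],[0,-0.01,0.0035,0,0,0,0],[0,-0.007,0.003,0,0,0,0]]'; python3 -c "
from h import *
arc(.84,1)"
```

```text
time_s: 29.0
tcp_pos: [0.496, 0.2574, 0.1779]
orientation: [0.176, 0.685, -0.167, 0.687]
contact_force: [4.8, 12.2, -5.1]
grip_width: 0.294
[0.0009, 0.0008, 0.0044]
lever 0.833 r 0.14134615661171163 F [ 4.8 12.2 -5.1] z 0.17791413718537452 w 0.2935753581301934
```

```bash
python3 -m crank '[[0,-0.0035,0.0015,0,0,0,0],[0,-0.0015,0.001,0,0,0,0]]'; python3 -c "
from h import *
arc(.84,1);show('top','t25',(120,120,290,210)); show('scene','s25',(190,190,350,310))"
```

```text
time_s: 29.25
tcp_pos: [0.4958, 0.2564, 0.1779]
orientation: [0.18, 0.684, -0.161, 0.688]
contact_force: [11.4, 27.8, -11.1]
grip_width: 0.295
[0.001, 0.0018, 0.0041]
lever 0.841 r 0.14145491671998814 F [ 11.4  27.8 -11.1] z 0.1779431517820906 w 0.29484407993206896
```

View pics/t25.png

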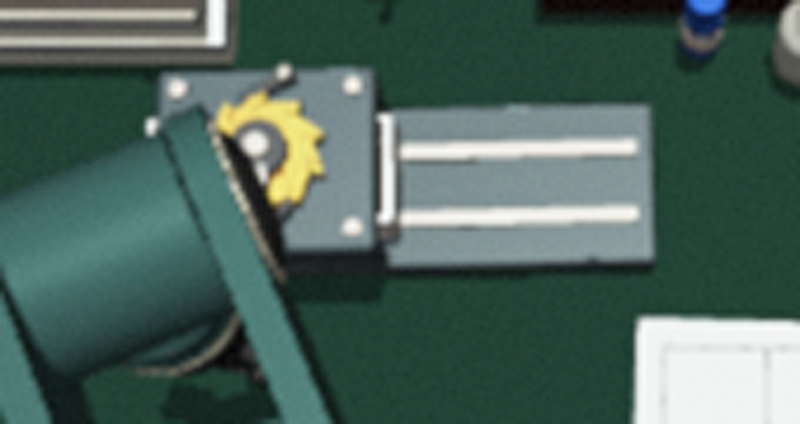

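View pics/s25.png

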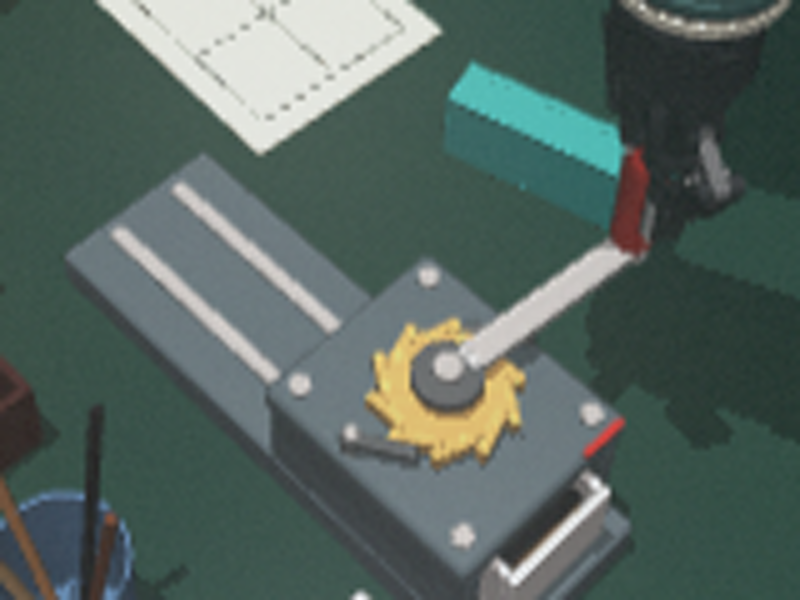

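```bash
python3 -m crank '[[0,0,0,0,0,0,0],[0,0,0,0,0,0,0.6],[0,0,0,0,0,0,0.8],[0,0,0,0,0,0,0.8],[-0.04,0,0,0,0,0,0.8],[-0.05,0,0,0,0,0,0.8],[-0.04,0,0,0,0,0,0.8],[0,0,0,0,0,0,0.8]]'; python3 -c "
from h import *
s=bot.sense();print(s['tcp_pos'],s['contact_force']);show('top','t26'); show('scene','s26'); show('wrist','w26')"
```

```text
time_s: 30.35
tcp_pos: [0.4919, 0.2514, 0.3123]
orientation: [0.181, 0.683, -0.159, 0.69]
contact_force: [-0.2, -0.7, -1.5]
grip_width: 0.801
[0.49192696 0.25142476 0.31227112] [-0.23850055 -0.67187292 -1.53951383]
```

View pics/t26.png

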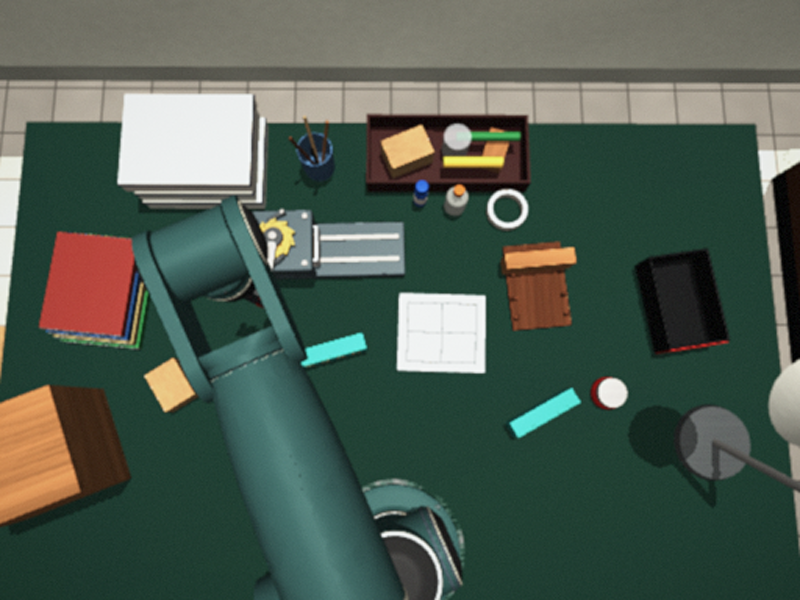

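View pics/s26.png

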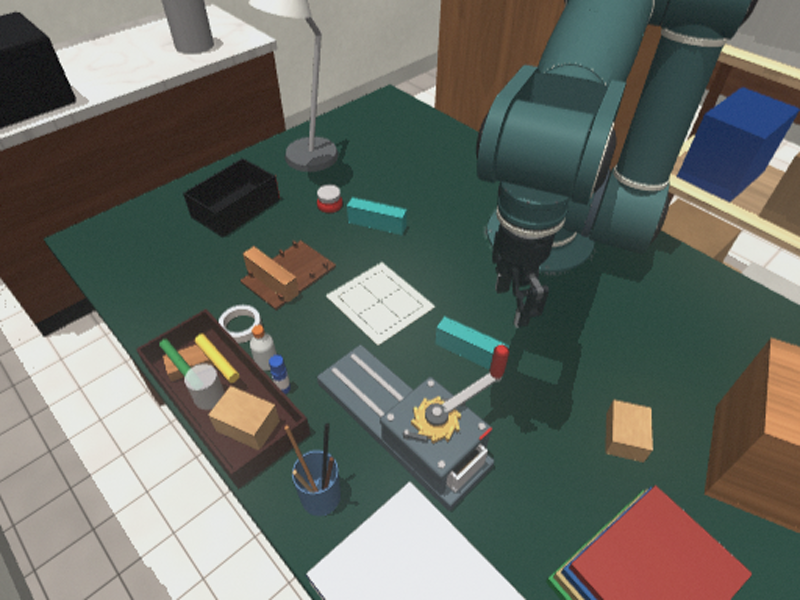

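View pics/w26.png

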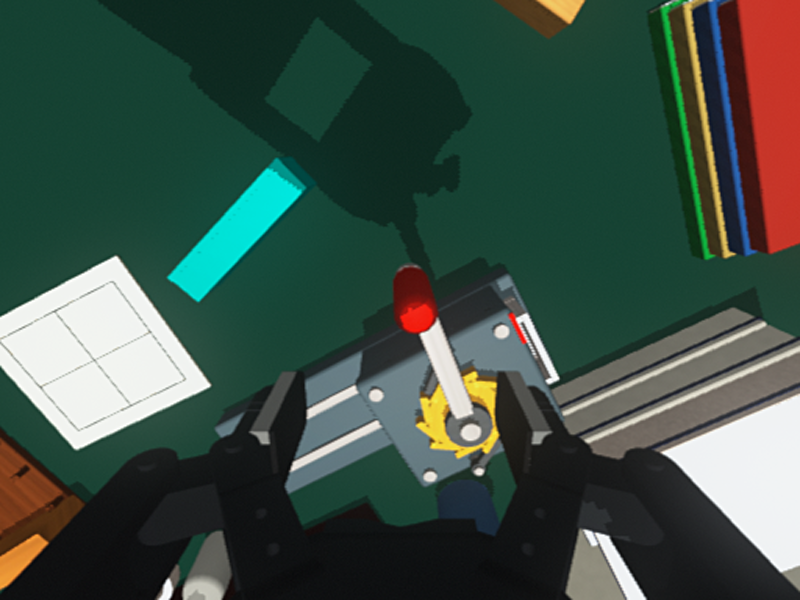

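```bash
python3 -c "
from h import *
C=cam('top')
# t25 crop: end wall outer edge x~397,y~165 (4.706 px/px, origin 120,120)
for x in (393,397,400): print(ray(C,[[120+x/4.706,120+165/4.706]],.084)[0], 'bed',ray(C,[[120+x/4.706,120+165/4.706]],.084)[0][1]+.007)
for x in (577,513,455): print(ray(C,[[120+x/4.706,120+165/4.706]],.084)[0][1]+.007)
bot.close_job()"
```

```text
[0.63818592 0.1601521  0.084     ] bed 0.16715210107270884
[0.63818656 0.15735457 0.084     ] bed 0.16435457255521094
[0.63818703 0.15525633 0.084     ] bed 0.16225633414995358
0.03832050398959227
0.08316520812076227
0.1237746467812898
the job is handed in; nothing more can be done
```

The job is handed in at about 30 s. By my last checks the result looks right, except that one wrist-force reading may have broken the 120 N limit.

- **Block onto the card:** I took the carved block from the rack, stood it on edge on the card and let go. I then tipped it over with the closed fingers, so that it lay flat, dark face up. Its outline measured 58 x 150 mm, which fits it lying flat.
- **Block into the tray:** I gripped it across its width, set it in the tray and let go. The wrist picture showed it flat and centred, with the dark face up.
- **Lever:** It started at about 0.29 rad, so I first brought it fully back. Four forward strokes with three returns between them followed. The tray positions I measured from the top camera were about 0.038, 0.083, 0.124 and 0.164 m.
- **Finish:** The lever stays forward and the gripper is open and clear above it. The other things look unmoved in the top view compared with the first picture.

**Possible failure:** on that first return the arm ran into the back stop, and the wrist force read about (-92, -68, 38) N. That is about 120.6 N in total, marginally above the limit. No failure was reported and the robot kept working. All later readings were at or below about 60 N.

**Not seen directly:** once the tray was home, the block was hidden under the press head, so its final position there is inferred from the earlier pictures.

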